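Sort timber carving blanks by heft into the seasoning racks

TASK

Sort the two timber blanks by weight, one after the other: lift the blank just clear of the table where it lies and hold it still there a moment to feel its load; under 420 g it is dry and goes on the rack with the green keeper bar, over 420 g it is still damp and goes on the rack with the blue bar. Set it gently on the bearers of a free lane, upright as it lay, and slide it in under the keeper bar until its end sits snug and square against the end stop, pressing it home with a firm but gentle push. Leave both blanks lying there, and do not disturb the phone, the comb or the gourd.

Things in the scene. Friction and masses are not known exactly. Their poses are not given: they have to be found in the camera images.
- blank_a: Timber blank: plain pale wooden block, dark red waxed ends, 165 long (x) x 45 wide (y) x 70 high (z), lying on the table with x roughly across the robot's front. Origin: middle of its underside; ends alike. Both blanks look the same; each weighs 240 to 600 g, independently (both may be dry, both damp). 25 to 40 N of grip across the 45 mm, at mid length, holds it.
- blank_b: Timber blank: plain pale wooden block, dark red waxed ends, 165 long (x) x 45 wide (y) x 70 high (z), lying on the table with x roughly across the robot's front. Origin: middle of its underside; ends alike. Both blanks look the same; each weighs 240 to 600 g, independently (both may be dry, both damp). 25 to 40 N of grip across the 45 mm, at mid length, holds it.
- rack_dry: Fixed wooden drying rack with green keeper bar and green front strip, 250 x 172. Origin: on the table under its middle; x runs along the lanes, inward to bar and end stop (away from the robot). Two cross bearers (x = -75 to -55 and 16 to 46), tops 30 above the table, carry the blanks. Two lanes, centred on y = +45 and -45, one blank each, either may be used; open from above before x = 45.
- stop_dry: End stop of the green rack: fixed dark wooden batten across both lanes, 22 thick, 56 high, with two wing nuts; set anew each time, its face at x = 85 to 110 of the rack. Origin: middle of the face blanks butt on, 15 above the table; axes as the rack's. A seated blank's middle is 82.5 before it. Rigid: creep on at under 10 mm/s, push home with about 10 N; over 20 N is too hard.
- dry_left (a point): Lay-on point of the green rack's left (+y) lane, on the lane's centre line at bearer height (30 above the table), 45 outward of the rack's origin; axes as the rack's. A blank set on the bearers with its middle here ends 7 short of bar and cheeks; from here it slides 47 to 73 along +x to the end stop, its middle still clear of the bar.
- dry_right (a point): Lay-on point of the green rack's right (-y) lane, on the lane's centre line at bearer height (30 above the table), 45 outward of the rack's origin; axes as the rack's. A blank set on the bearers with its middle here ends 7 short of bar and cheeks; from here it slides 47 to 73 along +x to the end stop, its middle still clear of the bar.
- dry_bar (a point): Middle of the underside of the green keeper bar, 104 above the table, 62.5 inward of the rack's origin. The bar is 35 x 166 x 14 thick, spans x = 45 to 80 of the rack, and clears a blank on the bearers by 4. Under it each lane runs between wooden cheeks 49.5 apart (53.5 at the mouth, x = 45 to 55).
- rack_damp: Fixed wooden drying rack with blue keeper bar and blue front strip, 250 x 172. Origin: on the table under its middle; x runs along the lanes, inward to bar and end stop (away from the robot). Two cross bearers (x = -75 to -55 and 16 to 46), tops 30 above the table, carry the blanks. Two lanes, centred on y = +45 and -45, one blank each, either may be used; open from above before x = 45.
- stop_damp: End stop of the blue rack: fixed dark wooden batten across both lanes, 22 thick, 56 high, with two wing nuts; set anew each time, its face at x = 85 to 110 of the rack. Origin: middle of the face blanks butt on, 15 above the table; axes as the rack's. A seated blank's middle is 82.5 before it. Rigid: creep on at under 10 mm/s, push home with about 10 N; over 20 N is too hard.
- damp_left (a point): Lay-on point of the blue rack's left (+y) lane, on the lane's centre line at bearer height (30 above the table), 45 outward of the rack's origin; axes as the rack's. A blank set on the bearers with its middle here ends 7 short of bar and cheeks; from here it slides 47 to 73 along +x to the end stop, its middle still clear of the bar.
- damp_right (a point): Lay-on point of the blue rack's right (-y) lane, on the lane's centre line at bearer height (30 above the table), 45 outward of the rack's origin; axes as the rack's. A blank set on the bearers with its middle here ends 7 short of bar and cheeks; from here it slides 47 to 73 along +x to the end stop, its middle still clear of the bar.
- damp_bar (a point): Middle of the underside of the blue keeper bar, 104 above the table, 62.5 inward of the rack's origin. The bar is 35 x 166 x 14 thick, spans x = 45 to 80 of the rack, and clears a blank on the bearers by 4. Under it each lane runs between wooden cheeks 49.5 apart (53.5 at the mouth, x = 45 to 55).
- phone: Bystander: black cordless telephone lying on its back, 145 x 50 x 24; origin at the middle of its underside.
- comb: Bystander: small wooden stripping comb, 85 x 40 x 24 with short teeth; origin at the middle of its underside.
- gourd: Bystander: dried orange-brown gourd standing up, 112 across, 147 high; origin at the middle of its underside.

How it is judged:
On the way, in this order (a step that is already met when the one before it is completed fails the run):
1. one blank is lifted clear of the table (5 mm or more), within 60 mm of where it lay, and kept there for 0.3 s (((height (world z) of blank_a above 0.005 m and distance of blank_a from where it was at the start of the episode below 0.06 m and contact force between blank_a and the fingers above 1 N) or (height (world z) of blank_b above 0.005 m and distance of blank_b from where it was at the start of the episode below 0.06 m and contact force between blank_b and the fingers above 1 N))), for 0.3 s.
2. that blank is slid home: its end presses on an end stop with more than 5 N for 0.1 s ((contact force between any of blank_a, blank_b and stop_dry above 5 N or contact force between any of blank_a, blank_b and stop_damp above 5 N)), for 0.1 s.
3. the other blank is lifted clear of the table (5 mm or more), within 60 mm of where it lay, and kept there for 0.3 s (((height (world z) of blank_a above 0.005 m and distance of blank_a from where it was at the start of the episode below 0.06 m and contact force between blank_a and the fingers above 1 N) or (height (world z) of blank_b above 0.005 m and distance of blank_b from where it was at the start of the episode below 0.06 m and contact force between blank_b and the fingers above 1 N))), for 0.3 s.
4. with both blanks in their lanes, the second is pressed on an end stop with more than 5 N for 0.1 s ((contact force between any of blank_a, blank_b and stop_dry above 5 N or contact force between any of blank_a, blank_b and stop_damp above 5 N) and ((x of blank_a in the frame of stop_dry above -0.09 m and horizontal distance between blank_a and rack_dry below 0.09 m) or (x of blank_a in the frame of stop_damp above -0.09 m and horizontal distance between blank_a and rack_damp below 0.09 m)) and ((x of blank_b in the frame of stop_dry above -0.09 m and horizontal distance between blank_b and rack_dry below 0.09 m) or (x of blank_b in the frame of stop_damp above -0.09 m and horizontal distance between blank_b and rack_damp below 0.09 m))), for 0.1 s.
At the end, for the whole second after the job is handed in: Each blank rests on the bearers of a lane (within 7 mm of its middle, 0.08 rad of its direction, upright within 0.06 rad), its end within 2.5 mm of the stop; under 420 g on the green rack, over 420 g on the blue; within 40 g of 420 g either will do (((x of blank_a in the frame of stop_dry between -0.0855 and -0.08 m and (y of blank_a in the frame of rack_dry between 0.038 and 0.052 m or y of blank_a in the frame of rack_dry between -0.052 and -0.038 m) and angle between the x axis of blank_a and the x axis of rack_dry, either way round below 0.08 rad and z of blank_a in the frame of rack_dry between 0.026 and 0.034 m and angle between blank_a's own z axis and vertical below 0.06 rad and contact force between blank_a and rack_dry between 1.5 and 4.5202 N) or (x of blank_a in the frame of stop_damp between -0.0855 and -0.08 m and (y of blank_a in the frame of rack_damp between 0.038 and 0.052 m or y of blank_a in the frame of rack_damp between -0.052 and -0.038 m) and angle between the x axis of blank_a and the x axis of rack_damp, either way round below 0.08 rad and z of blank_a in the frame of rack_damp between 0.026 and 0.034 m and angle between blank_a's own z axis and vertical below 0.06 rad and contact force between blank_a and rack_damp above 1.5 N and contact force between blank_a and rack_damp above 3.7202 N)) and ((x of blank_b in the frame of stop_dry between -0.0855 and -0.08 m and (y of blank_b in the frame of rack_dry between 0.038 and 0.052 m or y of blank_b in the frame of rack_dry between -0.052 and -0.038 m) and angle between the x axis of blank_b and the x axis of rack_dry, either way round below 0.08 rad and z of blank_b in the frame of rack_dry between 0.026 and 0.034 m and angle between blank_b's own z axis and vertical below 0.06 rad and contact force between blank_b and rack_dry between 1.5 and 4.5202 N) or (x of blank_b in the frame of stop_damp between -0.0855 and -0.08 m and (y of blank_b in the frame of rack_damp between 0.038 and 0.052 m or y of blank_b in the frame of rack_damp between -0.052 and -0.038 m) and angle between the x axis of blank_b and the x axis of rack_damp, either way round below 0.08 rad and z of blank_b in the frame of rack_damp between 0.026 and 0.034 m and angle between blank_b's own z axis and vertical below 0.06 rad and contact force between blank_b and rack_damp above 1.5 N and contact force between blank_b and rack_damp above 3.7202 N)) and linear speed of each of blank_a, blank_b below 0.02 m/s); the robot touches nothing.
It fails at once if a blank is driven against an end stop with more than 20 N (contact force between any of blank_a, blank_b and stop_dry above 20 N or contact force between any of blank_a, blank_b and stop_damp above 20 N).
It fails at once if a blank is dropped or rammed on a rack (more than 40 N) (contact force between any of blank_a, blank_b and rack_dry above 40 N or contact force between any of blank_a, blank_b and rack_damp above 40 N).
It fails at once if a blank is tipped by more than 0.35 rad (angle between any of blank_a, blank_b's own z axis and vertical above 0.35 rad).
It fails at once if the phone, the comb or the gourd is moved by more than 15 mm (distance of any of phone, comb, gourd from where it was at the start of the episode above 0.015 m).
It also fails if it takes over 72 s, if anything falls off the work surface, if the arm or the gripper's body presses on something with over 40 N, if the wrist force passes 120 N, or if a joint passes its speed limit or range.

ROBOT

A 6-joint arm with a two-finger parallel gripper is mounted at the origin on the work surface. World frame = base frame: x ahead of the robot, y to its left, z up, the work surface at z = 0. Lengths are in m, angles in rad, forces in N, time in s.
With the tool pointing down it reaches from about 0.275 to 0.975 m from the base axis. Payload 8.4 kg.
Tool frame: the origin (TCP) lies midway between the tips of the shut fingers; the grasp point (between the pads) lies 19 mm behind it (bot.tcp_to_grasp is the distance from the TCP to the grasp point, in m); z points along the fingers, x is the direction in which the jaws open and shut, and the axes are right-handed (so a half turn about z gives the same grasp; the last joint's range is limited). The gripper opens to 92 mm and grips with 3 to 60 N. Pads are 20 mm wide; open, the fingers measure 128 mm over their backs; the gripper's body (75 mm by 189 mm) begins 69 mm behind the grasp point.
Start: joints at [1.17, 0.353, 1.633, -0, 1.155, -0.002], TCP at [0.243, 0.576, 0.215] pointing down, gripper open.
Joint ranges: [-2.63, 2.63], [-0.92, 2.1], [0.06, 2.66], [-1.3, 4.44], [0, 2.69], [-3.02, 3.02]. Speed limits (rad/s): [2.22, 2.22, 2.79, 3.14, 3.14, 3.14].

INTERFACE

Orientations are given as [roll, pitch, yaw] about the fixed x, y, z axes, in that order (R = Rz(yaw) Ry(pitch) Rx(roll)).
In Python, from workcell import bot gives the robot as it stands. The module is installed in compiled form; this text tells all that it offers.
- The arm moves only by the shell command python3 -m creep 'ROWS' [FORCE]. ROWS is JSON, a list of rows, each an object with "hand": the finger opening in cm, from 0 to 9.19; "delta_pos": the shift along the world's x, y, z in cm, a list of three; "turn": the turn, a rotation vector about the world's x, y, z in degrees, a list of three. A call has 1 to 12 rows; each row shifts and turns the commanded pose from where the row before left it; what a row does not reach is not made up. A row lasts 1/8 s, in which the tool goes at most 62.5 mm and 10.7 degrees, less where a joint would pass 70% of its speed; a pose out of reach is approached as far as the arm can. A call is refused whole if a number of a shift passes 6.25 or a number of a turn 10.7, either way. A call with a gripper value outside its range is refused whole. The fingers move at their own pace and stop on an object; FORCE is the grip in N (left out, the last holds). Time passes only in rows, so rows that do not move let the fingers close. It gives the time, the measured TCP pose, the force and the opening at its end, in the units of the state.
- bot.sense(): the state, without advancing time (a new reading comes with each control period).
- bot.snapshot(name): name is "scene" or "top" or "wrist"; returns the picture (400x640x3 uint8, blue, green, red); there is no depth.
- bot.get_calibration(name): a dict with "fx", "fy", "cx", "cy" (pixels), "eye" and "rotation" of the camera in the world; the wrist camera has in their place "T_tool_cam" (4x4, takes a point from camera to tool coordinates, whose origin is the TCP and whose axes are the tool frame's). Camera axes: x right, y down, z forward; pixel columns grow to the right and rows downward; lengths in m; the calibration is good to about 2 mm. A picture is of the moment at which its call begins: read the wrist's pose just before it. get_calibration takes no time and is no camera call.
- bot.close_job(): hands the job in, once; it reports no verdict.
Trained networks look in the newest picture that a camera, given by its name, has taken for a name from the list of things; names that differ only in an ending like _2 or _b are one class to them, and where a whole thing is asked for, a point or a joint stands for the part that bears it (a point fixed in the world has none). Each returns a list of dicts, best first, with "conf" (0 to 1); they miss things now and then, are a little off and sometimes report something else, mostly with a low value. They report only what shows in the picture. A call takes as long as a camera call.
- bot.look_for(camera, thing): "position" ([x, y, z] in m, in world coordinates, good to about 4 mm: the middle of the surface that is visible of it).
- bot.cut_out(camera, thing): "pixels" (400x640 bool, what is visible of it).
The state is a dict: "time": time; "q": joint angles; "dq": joint speeds; "joint_torque": joint torques, N m; "position": TCP position; "tcp_rot": TCP orientation; "wrist_force": force on the tool from outside, world axes, zero at the start; "wrist_torque": the same for the moment, N m; "opening": finger opening in m.
Only numpy, scipy, OpenCV 4.12 (cv2) and the standard library are available. Lean on these libraries where they do the work, as an engineer would, in place of code of your own. Each camera call takes 0.05 s, during which the arm holds its last target.

## Working session

There is one attempt and no reset: what is moved stays moved. The work goes in short steps, Python scripts to look and compute and a shell command to move; the robot and the scene stay as the last step left them, time stands still between calls to the robot, and variables do not carry over. Pictures are saved under pics/ and viewed, and the job is handed in when it is done.

```bash
mkdir -p pics; python3 - <<'E'
from workcell import bot
import cv2
s=bot.sense(); print({k:(v if not hasattr(v,'round') else v) for k,v in s.items()}, bot.tcp_to_grasp)
for c in ["scene","top"]:
    cv2.imwrite(f"pics/{c}0.png",bot.snapshot(c))
    k=bot.get_calibration(c); print(c,k)
    for t in ["blank_a","rack_dry","rack_damp","stop_dry","stop_damp","dry_bar","damp_bar","phone","comb","gourd"]:
        try: print(t,[(round(d['conf'],2),[round(float(x),3) for x in d['position']]) for d in bot.look_for(c,t)])
        except Exception as e: print(t,e)
print(bot.sense()['time'])
E
```

```text
{'time': 0.0, 'q': array([ 1.16958350e+00,  3.53640047e-01,  1.63412093e+00,  2.45072328e-05,
        1.15518597e+00, -2.38738981e-03]), 'dq': array([ 0.00114686,  0.00069333,  0.00128705, -0.00025568, -0.00174654,
       -0.00070756]), 'joint_torque': array([-4.94936801e-03, -5.93822014e+01, -3.34229636e+01,  6.94342749e-02,
        2.30370252e-02, -8.08672280e-05]), 'position': array([0.24250581, 0.57550776, 0.2138744 ]), 'tcp_rot': array([-3.14156701e+00,  1.35424064e-03,  1.17196100e+00]), 'wrist_force': array([-0.89799653,  0.21173506, -0.09955057]), 'wrist_torque': array([-0.00412198,  0.01104301, -0.05326298]), 'opening': 0.09189109057894514} 0.0187
scene {'fx': 491.5138393105281, 'fy': 491.5138393105281, 'cx': 319.84408196118454, 'cy': 202.77348636606365, 'eye': array([ 1.2431675 , -0.60881575,  1.28117925]), 'rotation': array([-2.49427344, -0.01626928,  0.83723421])}
blank_a [(0.93, [0.44, 0.18, 0.064]), (0.64, [0.763, -0.138, 0.074]), (0.6, [0.467, -0.167, 0.066]), (0.21, [0.702, -0.153, 0.031])]
rack_dry [(0.57, [0.706, 0.095, 0.027])]
rack_damp [(0.96, [0.703, -0.149, 0.0
[... 387 characters left out ...]
5.56981863496907, 'fy': 455.56981863496907, 'cx': 319.5776577303548, 'cy': 203.86557504669554, 'eye': array([0.40125497, 0.01606611, 1.35399799]), 'rotation': array([-2.99006267, -0.01749364, -1.55727083])}
blank_a [(0.83, [0.435, 0.196, 0.071]), (0.6, [0.75, 0.111, 0.07]), (0.57, [0.45, -0.155, 0.067])]
rack_dry [(0.88, [0.689, 0.121, 0.027])]
rack_damp [(0.57, [0.68, -0.134, 0.03])]
stop_dry [(0.72, [0.752, 0.111, 0.069])]
stop_damp [(0.79, [0.757, -0.13, 0.076])]
dry_bar [(0.76, [0.686, 0.115, 0.032])]
damp_bar [(0.94, [0.68, -0.13, 0.029])]
phone [(0.9, [0.547, 0.414, 0.025])]
comb [(0.84, [0.527, -0.409, 0.022]), (0.32, [0.677, -0.128, 0.027])]
gourd [(0.85, [0.673, -0.381, 0.084])]
1.1
```

View pics/scene0.png

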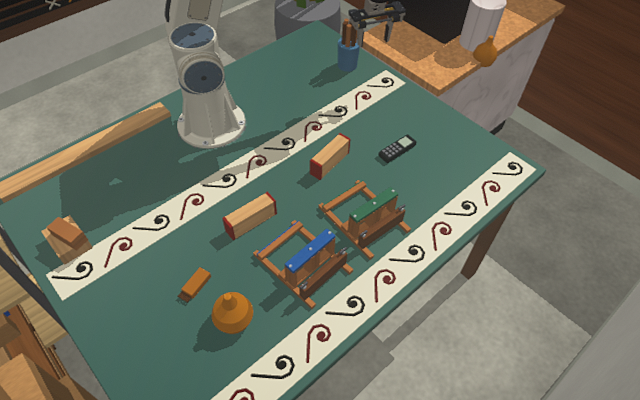

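View pics/top0.png

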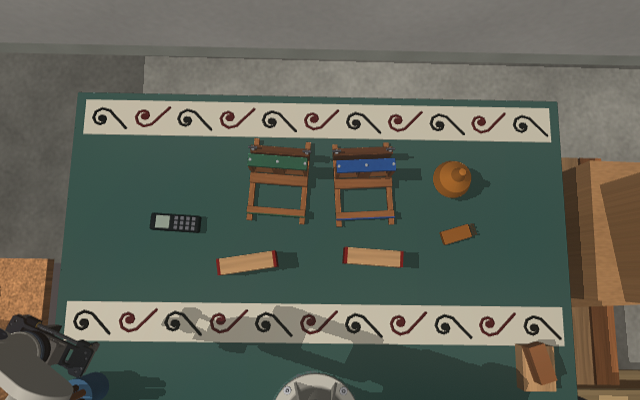

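Green rack is at about (280,180) and blue at (365,185) in the top picture. The blanks are at (247,262) and (373,257), and the path between them and the racks is clear. I'll enlarge the crops next.

```bash
python3 - <<'E'
import cv2
a=cv2.imread("pics/top0.png")[130:285,205:420]; cv2.imwrite("pics/top0c.png",cv2.resize(a,None,fx=3.7,fy=3.7,interpolation=cv2.INTER_CUBIC))
a=cv2.imread("pics/scene0.png")[120:310,210:420]; cv2.imwrite("pics/scene0c.png",cv2.resize(a,None,fx=3.1,fy=3.1,interpolation=cv2.INTER_CUBIC))
E
```

```text
(no output)
```

View pics/top0c.png

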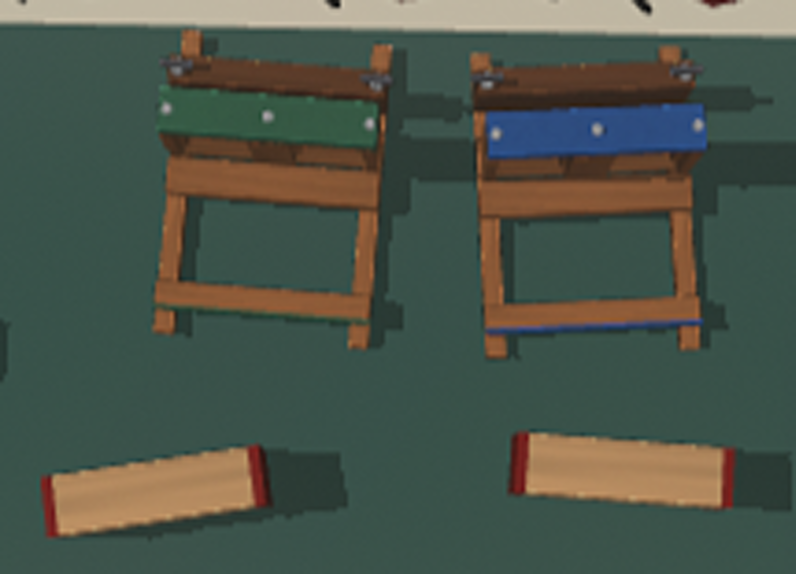

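View pics/scene0c.png

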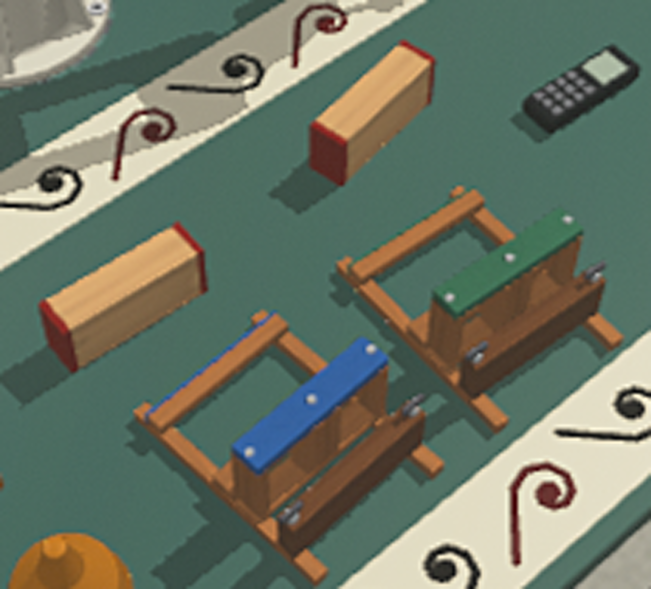

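```bash
cat > h.py <<'E'
import numpy as np, cv2
from scipy.spatial.transform import Rotation as R
from scipy.optimize import least_squares
from workcell import bot
def proj(c,P):
    k=bot.get_calibration(c); Rm=R.from_euler('xyz',k['rotation']).as_matrix()
    p=(np.asarray(P)-k['eye'])@Rm
    return np.c_[k['fx']*p[:,0]/p[:,2]+k['cx'],k['fy']*p[:,1]/p[:,2]+k['cy']]
def tf(q,L):
    L=np.asarray(L,float); c,s=np.cos(q[2]),np.sin(q[2])
    return np.c_[q[0]+c*L[:,0]-s*L[:,1],q[1]+s*L[:,0]+c*L[:,1],L[:,2]]
def box(x0,x1,y0,y1,z0,z1):
    return [[x,y,z] for z in (z0,z1) for x,y in ((x0,y0),(x1,y0),(x1,y1),(x0,y1))]
def drawbox(img,c,q,b,sc,off,col):
    p=((proj(c,tf(q,box(*b)))-off+.5)*sc).astype(int)
    for i in range(4):
        for a,bb in((i,(i+1)%4),(i+4,(i+1)%4+4),(i,i+4)): cv2.line(img,tuple(map(int,p[a])),tuple(map(int,p[bb])),col,1)
E
cat > fit.py <<'E'
from h import *
TO=(3.7,np.array([205,130]));SO=(3.1,np.array([210,120]))
def px(o,l): return (np.array(l,float)+.5)/o[0]-.5+o[1]
m=1e-3
# local pts, top px, scene px
def fit(name,q0,cor):
    def res(q):
        r=[]
        for L,t,s in cor:
            for c,o,p in(("top",TO,t),("scene",SO,s)):
                if p is None: continue
                r.append(proj(c,tf(q,[np.array(L)*m]))[0]-px(o,[p])[0])
        return np.ravel(r)
    f=least_squares(res,q0,loss='soft_l1'); print(name,f.x.round(4),f.fun.reshape(-1,2).round(1).tolist()); return f.x
g=fit('dry',[.69,.11,0],[([80,83,118],(161,85),(568,207)),([80,-83,118],(380,102),None),([62.5,0,118],(268,116),(510,257)),([-75,86,30],(155,305),(467,195)),([-75,-86,30],(367,318),(350,268)),([16,86,30],(167,190),None),([16,-86,30],(378,208),None),([45,-83,118],None,(434,293))])
b=fit('damp',[.68,-.13,0],[([80,83,118],(486,113),(370,338)),([80,-83,118],(705,105),None),([62.5,0,118],(597,129),(312,399)),([-75,86,30],(486,327),(270,318)),([-75,-86,30],(700,318),(148,415)),([16,86,30],(481,215),None),([16,-86,30],(692,207),None),([45,-83,118],None,(234,452))])
A=fit('A',[.44,.19,.1],[([82.5,22.5,70],(43,478),(405,42)),([82.5,-22.5,70],(55,536),None),([-82.5,22.5,70],(260,445),(434,58)),([-82.5,-22.5,70],(270,506),None)][:0]+[([82.5,22.5,70],(43,478),(434,62)),([82.5,-22.5,70],(55,536),(405,42)),([-82.5,22.5,70],(248,447),(346,138)),([-82.5,-22.5,70],(258,507),(312,122))]) if 0 else None
def fitb(n,q0,tp,sp):
    L=[[82.5,22.5,70],[82.5,-22.5,70],[-82.5,22.5,70],[-82.5,-22.5,70]]
    return fit(n,q0,list(zip(L,tp,sp)))
# top crop corners: order +x(left)?? use yaw~pi/2: local +x -> world +y (left)
A=fitb('A',[.44,.19,1.6],[(55,536),(43,478),None,None][:2][::-1][::-1]+[(270,507),(262,446)],[(405,42),(434,62),(312,122),(346,141)])
B=fitb('B',[.45,-.16,1.5],[(512,492),(516,433),(733,507),(736,450)][:0]+[(512,492),(514,433),(731,507),(734,450)],[(178,225),(204,257),(42,302),(74,330)])
rk=[(-.125,.125,-.086,.086,0,.03),(-.075,-.055,-.086,.086,.012,.03),(.016,.046,-.086,.086,.012,.03),(.045,.08,-.083,.083,.104,.118)]
for c,o in(("top",TO),("scene",SO)):
    im=cv2.imread(f"pics/{c}0c.png")
    for q,col in((g,(255,255,0)),(b,(0,255,255))):
        for x in rk: drawbox(im,c,q,x,o[0],o[1],col)
    for q in(A,B): drawbox(im,c,q,(-.0825,.0825,-.0225,.0225,0,.07),o[0],o[1],(255,0,255))
    cv2.imwrite(f"pics/{c}0f{__import__('time').time():.0f}.png",im); 
E
python3 fit.py; ls pics
```

```text
dry [ 0.6466  0.1191 -0.0465] [[-0.2, 0.4], [5.4, 6.1], [0.2, -0.5], [0.2, -0.0], [0.1, 0.0], [0.1, 0.1], [1.7, -2.7], [1.6, 0.2], [-0.6, -0.3], [-0.5, 0.7], [0.6, -0.5], [-0.2, -1.2]]
damp [ 0.6407 -0.135   0.0687] [[-0.1, -0.2], [6.7, 5.4], [-0.1, -1.0], [-0.0, 0.1], [0.4, -0.2], [0.5, 0.9], [1.9, -2.4], [1.0, 0.2], [-0.4, 0.2], [-0.0, 0.6], [0.8, -0.2], [-0.6, -2.5]]
A [0.4297 0.1969 1.7245] [[-1.3, 0.0], [-0.6, -0.7], [0.2, -0.5], [0.4, -1.1], [-0.4, -0.5], [-1.2, 0.7], [-0.2, -0.1], [-1.6, 1.1]]
B [ 0.4504 -0.1559  1.5138] [[0.2, -0.1], [0.6, -1.6], [0.7, -0.2], [0.6, -2.9], [-0.2, 0.1], [-0.5, 0.0], [-0.4, -0.6], [-2.7, 0.7]]
scene0.png
scene0c.png
scene0f1796653179.png
top0.png
top0c.png
top0f1796653179.png
```

```bash
sed -i 's/(568,207)/(582,235)/; s/(370,338)/(388,360)/' fit.py; rm pics/*0f*; python3 fit.py; mv pics/top0f* pics/top0f.png; mv pics/scene0f* pics/scene0f.png
```

```text
dry [ 0.6472  0.119  -0.0533] [[0.1, 0.0], [1.0, -2.6], [0.4, -0.5], [0.4, -0.2], [0.1, 0.2], [0.0, -0.3], [2.0, -2.6], [1.4, 0.2], [-0.5, -0.3], [-0.4, 0.4], [0.7, -0.5], [-0.3, -1.1]]
damp [ 0.6414 -0.1352  0.0612] [[0.1, -0.7], [1.0, -1.3], [0.2, -1.0], [0.2, -0.1], [0.4, 0.1], [0.3, 0.5], [2.3, -2.2], [0.9, 0.2], [-0.3, 0.2], [0.0, 0.2], [0.9, -0.2], [-0.7, -2.4]]
A [0.4297 0.1969 1.7245] [[-1.3, 0.0], [-0.6, -0.7], [0.2, -0.5], [0.4, -1.1], [-0.4, -0.5], [-1.2, 0.7], [-0.2, -0.1], [-1.6, 1.1]]
B [ 0.4504 -0.1559  1.5138] [[0.2, -0.1], [0.6, -1.6], [0.7, -0.2], [0.6, -2.9], [-0.2, 0.1], [-0.5, 0.0], [-0.4, -0.6], [-2.7, 0.7]]
```

View pics/top0f.png

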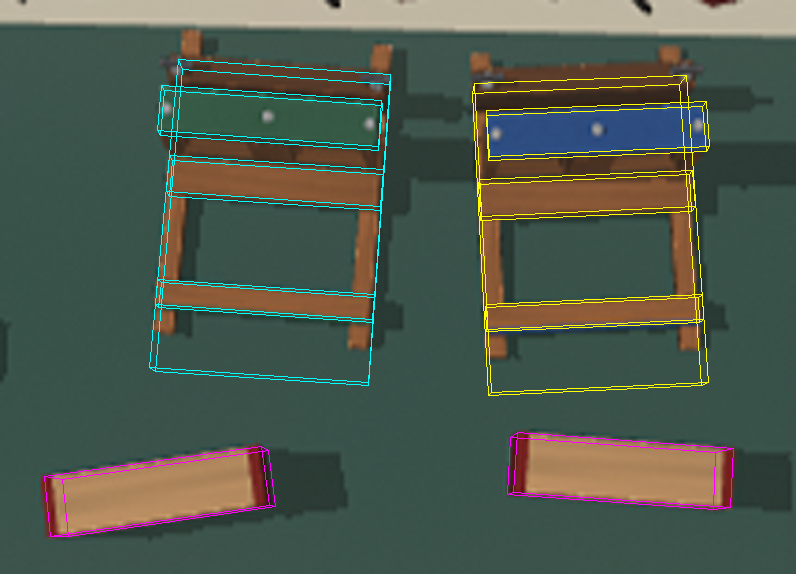

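View pics/scene0f.png

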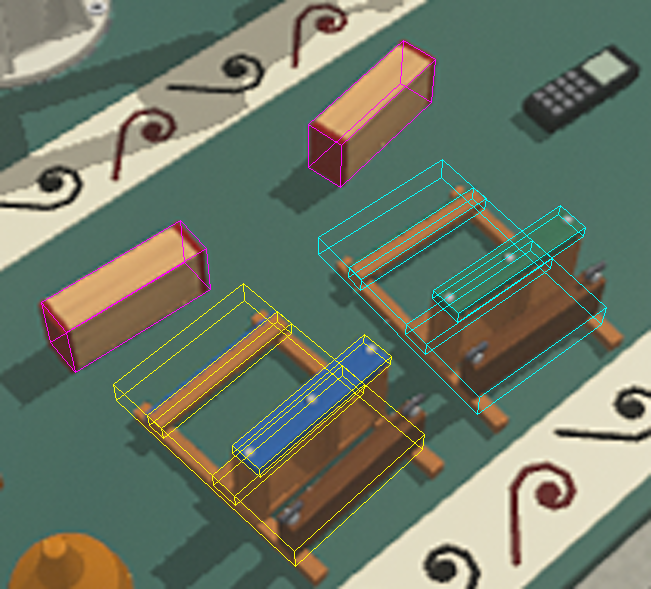

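```bash
python3 - <<'E'
from h import *
k=bot.get_calibration("wrist"); print(k)
cv2.imwrite("pics/w0.png",bot.snapshot("wrist"))
T=np.array(k['T_tool_cam'])
def wp(pos,rpy,P):
    Rw=R.from_euler('xyz',rpy).as_matrix(); Rc=Rw@T[:3,:3]; e=np.array(pos)+Rw@T[:3,3]
    p=(np.asarray(P)-e)@Rc; return np.c_[k['fx']*p[:,0]/p[:,2]+k['cx'],k['fy']*p[:,1]/p[:,2]+k['cy']],e
q=[.6472,.119,-.0533]
for yaw in(0,90,-90,180):
  for pos in([.55,.0,.4],[.6,.119,.3]):
    print(yaw,pos,[wp(pos,[np.pi,0,np.radians(yaw)],tf(Q,[[.08,.083,.118],[.08,-.083,.118],[-.075,.086,.03],[-.075,-.086,.03]]))[0].round().tolist() for Q in(q,[.6414,-.1352,.0612])])
E
```

```text
{'fx': 328.9203400062818, 'fy': 328.9203400062818, 'cx': 315.0357330790838, 'cy': 205.80664112037033, 'T_tool_cam': array([[ 9.99998150e-01, -1.22850110e-03,  1.48040698e-03,
        -7.96774021e-04],
       [ 8.49402436e-04,  9.72428746e-01,  2.33198655e-01,
        -6.66060618e-02],
       [-1.72607511e-03, -2.33196966e-01,  9.72427990e-01,
        -1.69155133e-01],
       [ 0.00000000e+00,  0.00000000e+00,  0.00000000e+00,
         1.00000000e+00]])}
0 [0.55, 0.0, 0.4] [[[461.0, 18.0], [442.0, 153.0], [333.0, 29.0], [326.0, 146.0]], [[433.0, 210.0], [430.0, 314.0], [322.0, 201.0], [327.0, 294.0]]]
0 [0.6, 0.119, 0.3] [[[443.0, 115.0], [422.0, 265.0], [297.0, 108.0], [292.0, 236.0]], [[412.0, 326.0], [411.0, 437.0], [289.0, 295.0], [298.0, 393.0]]]
90 [0.55, 0.0, 0.4] [[[446.0, 296.0], [336.0, 291.0], [441.0, 185.0], [337.0, 179.0]], [[284.0, 287.0], [174.0, 293.0], [282.0, 176.0], [179.0, 182.0]]]
90 [0.6, 0.119, 0.3] [[[382.0, 300.0], [241.0, 293.0], [383.0, 161.0], [253.0, 154.0]], [[173.0, 288.0], [32.0, 296.0], [184.0, 149.0], [55.0, 157.0]]]
-90 [0.55, 0.0, 0.4] [[[157.0, 33.0], [290.0, 40.0], [186.0, 152.0], [292.0, 158.0]], [[353.0, 46.0], [485.0, 37.0], [348.0, 162.0], [454.0, 155.0]]]
-90 [0.6, 0.119, 0.3] [[[236.0, 60.0], [402.0, 69.0], [249.0, 195.0], [375.0, 201.0]], [[481.0, 76.0], [648.0, 65.0], [441.0, 206.0], [567.0, 198.0]]]
180 [0.55, 0.0, 0.4] [[[196.0, 306.0], [192.0, 199.0], [300.0, 285.0], [304.0, 191.0]], [[192.0, 142.0], [171.0, 4.0], [308.0, 135.0], [300.0, 17.0]]]
180 [0.6, 0.119, 0.3] [[[200.0, 258.0], [195.0, 106.0], [332.0, 241.0], [340.0, 115.0]], [[195.0, 21.0], [166.0, -194.0], [347.0, 37.0], [340.0, -133.0]]]
```

```bash
python3 -m creep '[{"hand":9,"delta_pos":[2.7,-4.8,0.2],"turn":[0,0,2]},{"hand":9,"delta_pos":[2.7,-4.8,0.2],"turn":[0,0,2]},{"hand":9,"delta_pos":[2.7,-4.8,0.2],"turn":[0,0,2]},{"hand":9,"delta_pos":[2.7,-4.8,0.2],"turn":[0,0,2]},{"hand":9,"delta_pos":[2.7,-4.8,0.2],"turn":[0,0,2]},{"hand":9,"delta_pos":[2.7,-4.8,0.2],"turn":[0,0,2]},{"hand":9,"delta_pos":[2.7,-4.8,0],"turn":[0,0,2]},{"hand":9,"delta_pos":[2.7,-4.8,0],"turn":[0,0,2]},{"hand":9,"delta_pos":[2.7,-4.8,0],"turn":[0,0,2]},{"hand":9,"delta_pos":[2.7,-4.8,0],"turn":[0,0,2]},{"hand":9,"delta_pos":[2.7,-4.8,0],"turn":[0,0,2]},{"hand":9,"delta_pos":[2.7,-4.8,0],"turn":[0,0,0.9]}]' 30
python3 -m creep '[{"hand":9,"delta_pos":[0,0,0],"turn":[0,0,0]},{"hand":9,"delta_pos":[0,0,0],"turn":[0,0,0]}]'
python3 - <<'E'
from h import *
s=bot.sense(); im=bot.snapshot("wrist"); cv2.imwrite("pics/w1.png",im)
np.savez("w1.npz",p=s['position'],r=s['tcp_rot']); print(s['time'],s['position'],s['tcp_rot'],s['wrist_force'])
E
```

```text
time: 2.65
position: [0.5675, -0.0018, 0.2268]
tcp_rot: [3.141, -0.0, 1.572]
wrist_force: [0.5, -0.5, -0.2]
opening: 0.0901
time: 2.9
position: [0.5663, 0.0001, 0.2264]
tcp_rot: [-3.141, -0.0, 1.571]
wrist_force: [0.3, -0.1, -0.6]
opening: 0.09
2.9 [5.66289608e-01 1.07768112e-04 2.26370433e-01] [-3.14092607e+00 -3.48491699e-04  1.57064611e+00] [ 0.34403802 -0.12581491 -0.57728052]
```

View pics/w1.png

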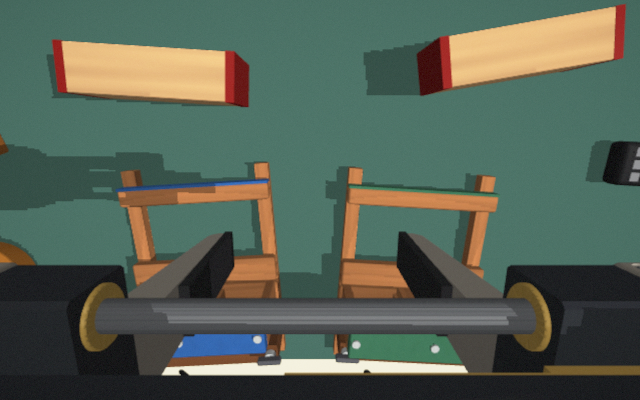

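The wrist picture shows both racks' bearers (rows 180–280) and both blanks at the top (columns 55–248 and 418–625). The gripper hides the bars. I'll overlay the fit on it.

```bash
cat > wov.py <<'E'
from h import *
K=bot.get_calibration("wrist");T=np.array(K['T_tool_cam'])
def wproj(pos,rpy,P):
    Rw=R.from_euler('xyz',rpy).as_matrix(); Rc=Rw@T[:3,:3]; e=np.array(pos)+Rw@T[:3,3]
    p=(np.asarray(P)-e)@Rc; return np.c_[K['fx']*p[:,0]/p[:,2]+K['cx'],K['fy']*p[:,1]/p[:,2]+K['cy']]
def wdraw(im,pos,rpy,q,b,sc,off,col):
    p=((wproj(pos,rpy,tf(q,box(*b)))-off+.5)*sc).round().astype(int)
    for i in range(4):
        for a,bb in((i,(i+1)%4),(i+4,(i+1)%4+4),(i,i+4)): cv2.line(im,tuple(map(int,p[a])),tuple(map(int,p[bb])),col,1)
rk=[(-.075,-.055,-.086,.086,.012,.03),(.016,.046,-.086,.086,.012,.03),(.045,.08,-.083,.083,.104,.118)]
bk=(-.0825,.0825,-.0225,.0225,0,.07)
E
python3 - <<'E'
from wov import *
d=np.load("w1.npz"); im=cv2.imread("pics/w1.png")
for n,off,qs in(("r",(100,150),[([.6472,.119,-.0533],rk),([.6414,-.1352,.0612],rk)]),):
    c=cv2.resize(im[150:300,100:510],None,fx=1.95,fy=1.95,interpolation=cv2.INTER_CUBIC); cv2.imwrite("pics/w1rr.png",c)
    for q,bs in qs:
        for b in bs[:2]: wdraw(c,d['p'],d['r'],q,b,1.95,np.array(off),(255,255,0))
    cv2.imwrite("pics/w1r.png",c)
c=im[0:130,40:640].copy(); c=cv2.resize(c,None,fx=1.33,fy=1.33)
for q in([.4297,.1969,1.7245],[.4504,-.1559,1.5138]): wdraw(c,d['p'],d['r'],q,bk,1.33,np.array([40,0]),(255,255,0))
cv2.imwrite("pics/w1b.png",c)
E
```

```text
(no output)
```

View pics/w1r.png

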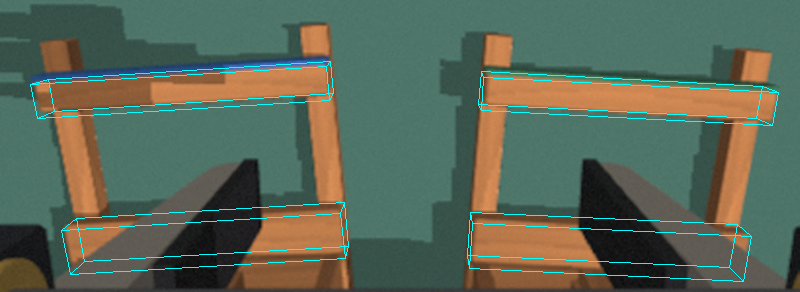

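View pics/w1b.png

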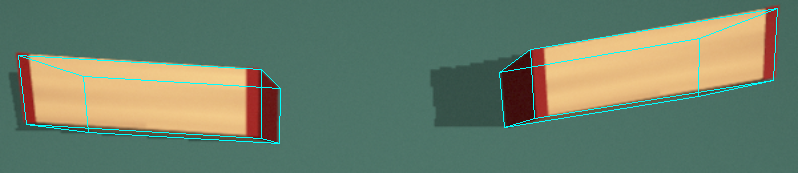

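The fit matches the wrist view within about 1 px, so I'm going to blank A.

```bash
python3 -m creep '[{"hand":9,"delta_pos":[-1.7,2.46,-0.8],"turn":[0,0,-10.15]},{"hand":9,"delta_pos":[-1.7,2.46,-0.8],"turn":[0,0,-10.15]},{"hand":9,"delta_pos":[-1.7,2.46,-0.8],"turn":[0,0,-10.15]},{"hand":9,"delta_pos":[-1.7,2.46,-0.8],"turn":[0,0,-10.15]},{"hand":9,"delta_pos":[-1.7,2.46,-0.8],"turn":[0,0,-10.15]},{"hand":9,"delta_pos":[-1.7,2.46,-0.8],"turn":[0,0,-10.15]},{"hand":9,"delta_pos":[-1.7,2.46,-0.8],"turn":[0,0,-10.15]},{"hand":9,"delta_pos":[-1.76,2.46,-0.8],"turn":[0,0,-10.15]},{"hand":9,"delta_pos":[0,0,-1.5],"turn":[0,0,0]},{"hand":9,"delta_pos":[0,0,0],"turn":[0,0,0]},{"hand":9,"delta_pos":[0,0,0],"turn":[0,0,0]}]' 30
python3 - <<'E'
from h import *
s=bot.sense(); cv2.imwrite("pics/w2.png",bot.snapshot("wrist")); print(s['position'],s['tcp_rot'],np.degrees(s['tcp_rot'][2]))
E
```

```text
time: 4.32
position: [0.4304, 0.1965, 0.1477]
tcp_rot: [3.141, -0.0, 0.156]
wrist_force: [0.4, 0.8, -0.9]
opening: 0.0901
[0.43042914 0.19646525 0.14773239] [ 3.14148212e+00 -8.21926529e-05  1.56195614e-01] 8.949349453558852
```

View pics/w2.png

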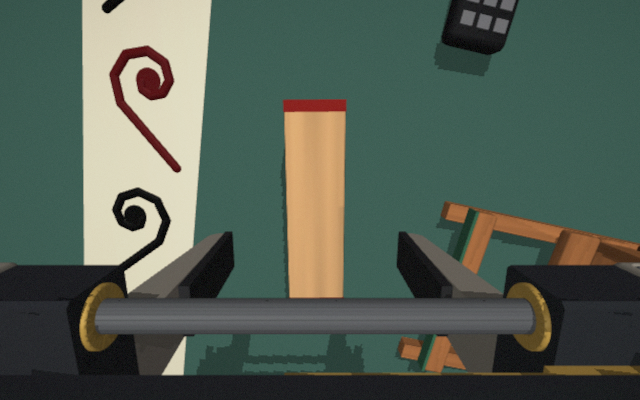

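```bash
cat > wt.py <<'E'
from h import *
F=[];J=[]
for i in range(10):
    bot.snapshot("wrist"); s=bot.sense(); F.append(s['wrist_force']); J.append(s['joint_torque'])
print(s['time'],s['position'],np.degrees(s['tcp_rot'][2]),'F',np.mean(F,0).round(3),'sd',np.std(F,0).round(2),'J',np.mean(J,0).round(3),s['opening'])
E
python3 wt.py
python3 -m creep '[{"hand":9,"delta_pos":[0,0,-3.2],"turn":[0,0,0]},{"hand":9,"delta_pos":[0,0,-3.2],"turn":[0,0,0]},{"hand":9,"delta_pos":[0,0,-3.2],"turn":[0,0,0]},{"hand":9,"delta_pos":[0,0,-2.0],"turn":[0,0,0]},{"hand":9,"delta_pos":[0,0,-1.0],"turn":[0,0,0]},{"hand":9,"delta_pos":[0,0,0],"turn":[0,0,0]}]' 32
python3 wt.py
python3 -m creep '[{"hand":3,"delta_pos":[0,0,0],"turn":[0,0,0]},{"hand":3,"delta_pos":[0,0,0],"turn":[0,0,0]},{"hand":3,"delta_pos":[0,0,0],"turn":[0,0,0]},{"hand":3,"delta_pos":[0,0,0],"turn":[0,0,0]},{"hand":3,"delta_pos":[0,0,0],"turn":[0,0,0]}]' 32
```

```text
4.875 [0.43013227 0.19671608 0.14762397] 8.85151611339279 F [-0.365  0.008  0.039] sd [0.42 0.64 0.46] J [ 1.9000e-02 -4.3000e+01 -2.8125e+01  6.2000e-02 -5.0000e-03 -1.4000e-02] 0.08993543555415727
time: 5.62
position: [0.4299, 0.1967, 0.0213]
tcp_rot: [3.141, 0.001, 0.154]
wrist_force: [-0.4, -0.3, -0.1]
opening: 0.0898
6.125 [0.43025983 0.19683098 0.02185461] 8.852826140006643 F [ 0.083 -0.049 -0.334] sd [0.52 0.48 0.4 ] J [ 2.0000e-03 -4.8895e+01 -1.9080e+01  4.6000e-02 -9.0000e-03 -0.0000e+00] 0.08969876302790852
time: 6.75
position: [0.4302, 0.1968, 0.0216]
tcp_rot: [-3.142, -0.0, 0.154]
wrist_force: [-0.4, 0.1, 0.0]
opening: 0.0448
```

```bash
python3 -m creep '[{"hand":3,"delta_pos":[0,0,0.5],"turn":[0,0,0]},{"hand":3,"delta_pos":[0,0,1.0],"turn":[0,0,0]},{"hand":3,"delta_pos":[0,0,0.5],"turn":[0,0,0]},{"hand":3,"delta_pos":[0,0,0],"turn":[0,0,0]},{"hand":3,"delta_pos":[0,0,0],"turn":[0,0,0]}]' 32
python3 wt.py; python3 wt.py
```

```text
time: 7.38
position: [0.43, 0.1967, 0.0416]
tcp_rot: [-3.142, -0.0, 0.154]
wrist_force: [0.5, 0.9, -3.8]
opening: 0.0448
7.875 [0.43006298 0.19676244 0.04152825] 8.850644012473282 F [ 0.241 -0.019 -2.897] sd [0.33 0.38 0.52] J [ 0.0000e+00 -4.9596e+01 -2.1437e+01  5.1000e-02 -6.0000e-03 -0.0000e+00] 0.04486677102483127
8.375 [0.43010206 0.19675871 0.04160075] 8.851619011713689 F [ 2.000e-03 -1.230e-01 -2.562e+00] sd [0.32 0.43 0.39] J [ 1.0000e-03 -4.9507e+01 -2.1431e+01  5.1000e-02 -7.0000e-03 -0.0000e+00] 0.044868463399342084
```

Load ≈ 2.6 N (≈ 270 g), so blank A is dry and goes to the green rack, left lane.

```bash
python3 -m creep '[{"hand":3,"delta_pos":[0,0,1],"turn":[0,0,5]},{"hand":3,"delta_pos":[0,0,1],"turn":[0,0,10]},{"hand":3,"delta_pos":[0,0,1],"turn":[0,0,10]},{"hand":3,"delta_pos":[0,0,1],"turn":[0,0,10]},{"hand":3,"delta_pos":[0,0,1],"turn":[0,0,10]},{"hand":3,"delta_pos":[0,0,1],"turn":[0,0,10]},{"hand":3,"delta_pos":[0,0,0],"turn":[0,0,10]},{"hand":3,"delta_pos":[0,0,0],"turn":[0,0,10]},{"hand":3,"delta_pos":[0,0,0],"turn":[0,0,3.1]},{"hand":3,"delta_pos":[0,0,0],"turn":[0,0,0]}]' 32
python3 -m creep '[{"hand":3,"delta_pos":[1.5,-0.5,0],"turn":[0,0,0]},{"hand":3,"delta_pos":[3,-0.5,0],"turn":[0,0,0]},{"hand":3,"delta_pos":[3,-0.5,0],"turn":[0,0,0]},{"hand":3,"delta_pos":[3,-0.5,0],"turn":[0,0,0]},{"hand":3,"delta_pos":[3,-0.5,0],"turn":[0,0,0]},{"hand":3,"delta_pos":[2,-0.5,0],"turn":[0,0,0]},{"hand":3,"delta_pos":[1.0,-0.05,0],"turn":[0,0,0]},{"hand":3,"delta_pos":[0,0,0],"turn":[0,0,0]},{"hand":3,"delta_pos":[0,0,0],"turn":[0,0,0]}]' 32
python3 - <<'E'
from h import *
s=bot.sense(); p,r=s['position'],s['tcp_rot']; print(s['time'],p,np.degrees(r)); np.savez("w3.npz",p=p,r=r)
cv2.imwrite("pics/w3.png",bot.snapshot("wrist"));cv2.imwrite("pics/t3.png",cv2.resize(bot.snapshot("top")[120:280,200:420],None,fx=3.6,fy=3.6,interpolation=cv2.INTER_CUBIC))
E
```

```text
time: 9.62
position: [0.43, 0.1967, 0.1016]
tcp_rot: [-3.142, 0.0, 1.517]
wrist_force: [0.4, 0.4, -2.4]
opening: 0.0448
time: 10.75
position: [0.5943, 0.1663, 0.1014]
tcp_rot: [-3.141, 0.0, 1.518]
wrist_force: [0.2, -0.1, -2.7]
opening: 0.0448
10.75 [0.5942867  0.16626198 0.10135939] [-1.79945990e+02  1.38570368e-02  8.69505995e+01]
```

View pics/w3.png

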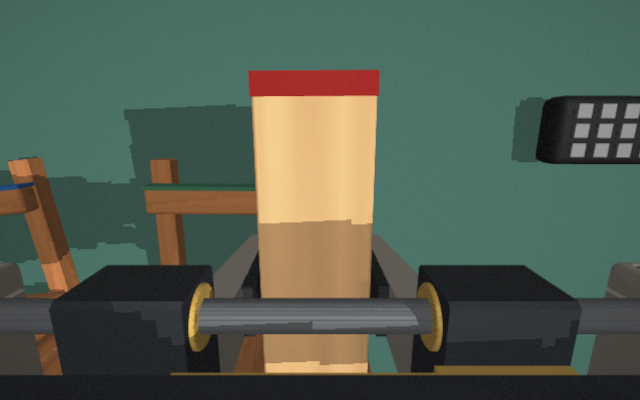

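View pics/t3.png

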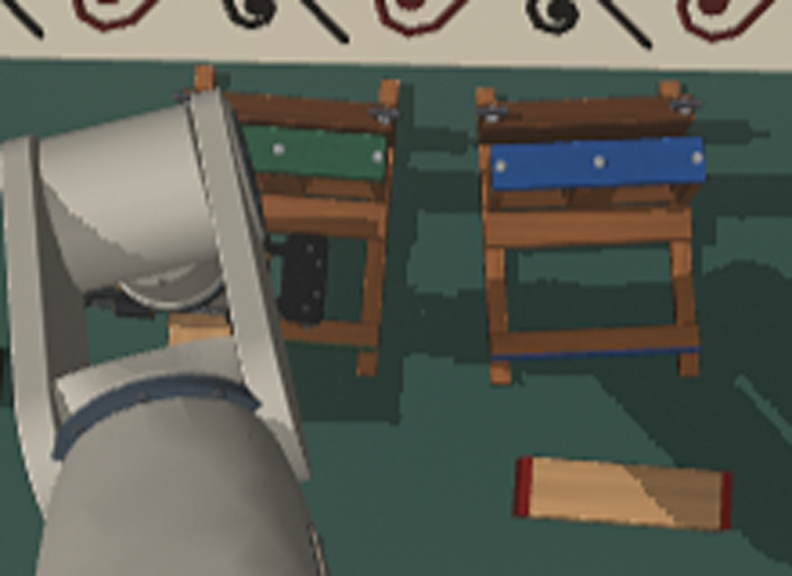

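The blank is held squarely above the lane mouth. I'll check its placement in the hand with an overlay.

```bash
python3 - <<'E'
from wov import *
d=np.load("w3.npz"); im=cv2.imread("pics/w3.png"); y=d['r'][2]-np.pi/2
zb=d['p'][2]-.0216
wdraw(im,d['p'],d['r'],[d['p'][0],d['p'][1],y],(-.0825,.0825,-.0225,.0225,zb,zb+.07),1,np.zeros(2),(255,255,0))
wdraw(im,d['p'],d['r'],[.6472,.119,-.0533],rk[0],1,np.zeros(2),(0,0,255))
cv2.imwrite("pics/w3o.png",im)
E
```

```text
(no output)
```

View pics/w3o.png

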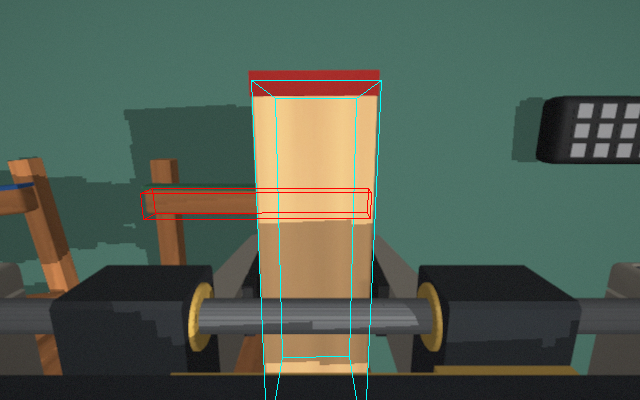

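```bash
cat > barfit.py <<'E'
from h import *
def sil(c,q,sc=8):
    p=proj(c,tf(q,box(.045,.08,-.083,.083,.104,.118))); h=cv2.convexHull(p.astype(np.float32))
    return h
def stats_poly(h):
    M=cv2.moments(h); return np.array([M['m10']/M['m00'],M['m01']/M['m00'],.5*np.degrees(np.arctan2(2*M['mu11'],M['mu20']-M['mu02'])),M['m00']])
for n,(h0,h1),q in(("dry",(60,88),[.6472,.119,-.0533]),("damp",(100,125),[.6414,-.1352,.0612])):
    obs={}
    for c in("top","scene"):
        im=cv2.imread(f"pics/{c}0.png"); hs=cv2.cvtColor(im,cv2.COLOR_BGR2HSV)
        p=sil(c,q); x0,y0=p.reshape(-1,2).min(0)-6; x1,y1=p.reshape(-1,2).max(0)+6
        m=cv2.inRange(hs,(h0,110 if n=="dry" else 120,30),(h1,255,255)); z=np.zeros_like(m); z[int(y0):int(y1),int(x0):int(x1)]=m[int(y0):int(y1),int(x0):int(x1)]
        z=cv2.morphologyEx(z,cv2.MORPH_CLOSE,np.ones((3,3)))
        nn,l,st,_=cv2.connectedComponentsWithStats(z); z=(l==1+np.argmax(st[1:,4])).astype(np.uint8)
        M=cv2.moments(z,True); obs[c]=np.array([M['m10']/M['m00'],M['m01']/M['m00'],.5*np.degrees(np.arctan2(2*M['mu11'],M['mu20']-M['mu02'])),M['m00']])
        print(n,c,'obs',obs[c].round(2),'model',stats_poly(p).round(2))
    for cs in(("top",),("scene",),("top","scene")):
        f=least_squares(lambda q:np.concatenate([((stats_poly(sil(c,q))-obs[c])[:3])*[1,1,.5] for c in cs]),q); print(cs,f.x.round(4),f.fun.round(2))
E
python3 barfit.py
```

```text
dry top obs [248. 157.   0.   1.] model [277.5  161.35   3.96 801.83]
dry scene obs [380.87 198.74 -35.36 159.  ] model [373.54 204.58 -33.45 648.15]
('top',) [ 0.6547  0.2025 -0.0353] [-0.75  1.18  1.47]
('scene',) [ 0.6467  0.1534 -0.0533] [ 0.5  -0.29  0.99]
('top', 'scene') [ 0.6521  0.1672 -0.0561] [12.33  2.33  2.05  4.95 -1.59  1.04]
damp top obs [365.89 165.    -2.29 732.  ] model [365.97 164.92  -2.41 796.57]
damp scene obs [309.28 250.27 -39.96 674.  ] model [310.   250.42 -40.15 778.31]
('top',) [ 0.6414 -0.1352  0.0612] [ 0.09 -0.08 -0.06]
('scene',) [ 0.6396 -0.1363  0.0612] [-0.01 -0.03 -0.08]
('top', 'scene') [ 0.6407 -0.1359  0.0612] [ 0.32  0.17 -0.06  0.37  0.13 -0.09]
```

```bash
sed -i 's/110 if n=="dry"/SAT if n=="dry"/; s/^def sil/import sys\nSAT=100\ndef sil/; s/(60,88)/(60,80)/; s/least_squares(lambda/least_squares(diff_step=1e-2,x0=q,fun=lambda/; s/ for c in cs\]),q)/ for c in cs]))/' barfit.py
python3 - <<'E'
import cv2
h=cv2.cvtColor(cv2.imread("pics/top0.png"),cv2.COLOR_BGR2HSV)
print(h[158:166:2,268].tolist(),h[158:166:2,290].tolist(),h[200,280].tolist(),h[240,300].tolist())
h=cv2.cvtColor(cv2.imread("pics/scene0.png"),cv2.COLOR_BGR2HSV)
print(h[203,374].tolist(),h[210,366].tolist(),h[214,359].tolist(),h[150,350:356:3].tolist(),h[180,380].tolist())
E
for s in 85 95; do sed -i "s/^SAT=.*/SAT=$s/" barfit.py; python3 barfit.py|grep -A4 dry; done
```

```text
[[72, 97, 87], [72, 99, 88], [72, 101, 88], [71, 101, 88]] [[72, 97, 89], [72, 97, 89], [71, 97, 89], [73, 100, 89]] [80, 76, 81] [80, 79, 81]
[167, 12, 190] [73, 108, 116] [73, 110, 114] [[79, 68, 108], [79, 73, 112]] [79, 77, 112]
dry top obs [276.77 161.25   4.45 701.  ] model [277.5  161.35   3.96 801.83]
dry scene obs [373.31 204.13 -32.74 549.  ] model [373.54 204.58 -33.45 648.15]
('top',) [ 0.6475  0.1216 -0.0622] [ 0.  0. -0.]
('scene',) [ 0.6456  0.1204 -0.0651] [-0. -0.  0.]
('top', 'scene') [ 0.6466  0.1211 -0.0638] [ 0.23  0.32  0.04  0.4   0.06 -0.05]
damp top obs [365.89 165.    -2.29 732.  ] model [365.97 164.92  -2.41 796.57]
dry top obs [276.75 161.65   4.52 654.  ] model [277.5  161.35   3.96 801.83]
dry scene obs [373.52 204.08 -32.87 539.  ] model [373.54 204.58 -33.45 648.15]
('top',) [ 0.6463  0.1217 -0.0635] [-0. -0. -0.]
('scene',) [ 0.6459  0.1209 -0.0629] [-0. -0.  0.]
('top', 'scene') [ 0.6461  0.1214 -0.0631] [ 0.12  0.08 -0.01  0.16 -0.05  0.01]
damp top obs [365.89 165.    -2.29 732.  ] model [365.97 164.92  -2.41 796.57]
```

```bash
python3 barfit.py|tail -3; python3 - <<'E'
from wov import *
for f,qq in(("w3",None),("w1",None)):
    d=np.load(f+".npz"); im=cv2.imread(f"pics/{f}.png")
    for q in([.6464,.1213,-.0632],[.6407,-.1357,.0612]):
        for b in((-.075,-.055,-.083,.083,.012,.03),(.016,.046,-.083,.083,.012,.03)): wdraw(im,d['p'],d['r'],q,b,1,np.zeros(2),(255,255,0))
    cv2.imwrite(f"pics/{f}p.png",cv2.resize(im[140:300,0:520],None,fx=1.5,fy=1.5))
q=np.array([.6464,.1213,-.0632]); print(tf(q,[[-.045,.045,0],[-.045,-.045,0],[-.05,.045,0]]).round(4))
E
```

```text
('top',) [ 0.6412 -0.1348  0.0592] [-0. -0.  0.]
('scene',) [ 0.6397 -0.1362  0.0585] [-0. -0. -0.]
('top', 'scene') [ 0.6404 -0.1355  0.0588] [ 0.26  0.26  0.01  0.36  0.02 -0.02]
[[0.6043 0.1691 0.    ]
 [0.5986 0.0792 0.    ]
 [0.5993 0.1694 0.    ]]
```

View pics/w3p.png

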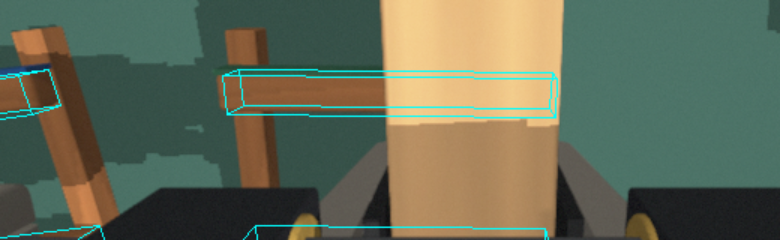

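View pics/w1p.png

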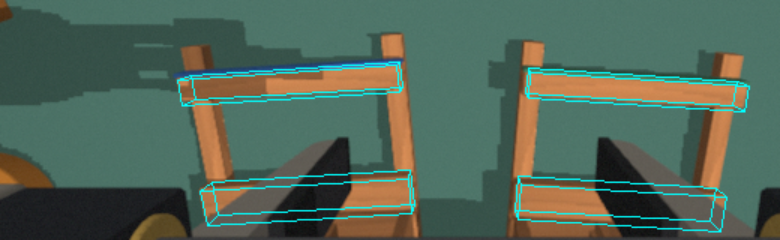

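```bash
python3 -m creep '[{"hand":3,"delta_pos":[0.8,0.2,-1],"turn":[0,0,-0.4]},{"hand":3,"delta_pos":[0,0,-1.5],"turn":[0,0,0]},{"hand":3,"delta_pos":[0,0,-1.2],"turn":[0,0,0]},{"hand":3,"delta_pos":[0,0,-0.7],"turn":[0,0,0]},{"hand":3,"delta_pos":[0,0,-0.3],"turn":[0,0,0]},{"hand":3,"delta_pos":[0,0,0],"turn":[0,0,0]},{"hand":3,"delta_pos":[0,0,0],"turn":[0,0,0]}]' 32; python3 wt.py
```

```text
time: 11.72
position: [0.6034, 0.1683, 0.055]
tcp_rot: [3.141, -0.0, 1.511]
wrist_force: [-0.2, 0.1, -2.5]
opening: 0.045
12.225 [0.60313543 0.16824629 0.05464007] 86.55114948225265 F [-0.104 -0.021 -2.552] sd [0.33 0.54 0.34] J [-1.000e-03 -6.625e+01 -2.707e+01  9.000e-03  8.000e-02 -0.000e+00] 0.044588486726880566
```

```bash
python3 -m creep '[{"hand":3,"delta_pos":[0,0,-0.1],"turn":[0,0,0]},{"hand":3,"delta_pos":[0,0,-0.1],"turn":[0,0,0]},{"hand":3,"delta_pos":[0,0,-0.05],"turn":[0,0,0]},{"hand":3,"delta_pos":[0,0,0],"turn":[0,0,0]}]' 32;  python3 -m creep '[{"hand":3,"delta_pos":[0,0,-0.05],"turn":[0,0,0]},{"hand":3,"delta_pos":[0,0,0],"turn":[0,0,0]}]' 32; python3 -m creep '[{"hand":3,"delta_pos":[0,0,-0.05],"turn":[0,0,0]},{"hand":3,"delta_pos":[0,0,0],"turn":[0,0,0]}]' 32
```

```text
time: 12.72
position: [0.6031, 0.1682, 0.052]
tcp_rot: [-3.142, 0.0, 1.511]
wrist_force: [0.3, 0.2, -2.9]
opening: 0.045
time: 12.98
position: [0.6031, 0.1683, 0.0516]
tcp_rot: [3.142, -0.0, 1.511]
wrist_force: [0.1, 0.3, -2.8]
opening: 0.0445
time: 13.22
position: [0.6032, 0.1683, 0.0516]
tcp_rot: [3.141, -0.0, 1.511]
wrist_force: [-2.9, -0.9, 5.5]
opening: 0.0449
```

```bash
python3 -m creep '[{"hand":5.3,"delta_pos":[0,0,0],"turn":[0,0,0]},{"hand":5.3,"delta_pos":[0,0,0],"turn":[0,0,0]},{"hand":5.3,"delta_pos":[0,0,0.05],"turn":[0,0,0]}]' 25; python3 -m creep '[{"hand":3,"delta_pos":[0,0,0],"turn":[0,0,0]},{"hand":3,"delta_pos":[0,0,0],"turn":[0,0,0]},{"hand":3,"delta_pos":[0,0,0],"turn":[0,0,0]}]' 20;  python3 -m creep '[{"hand":3,"delta_pos":[0.5,-0.03,0],"turn":[0,0,0]},{"hand":3,"delta_pos":[0.4,-0.025,0],"turn":[0,0,0]},{"hand":3,"delta_pos":[0.3,-0.02,0],"turn":[0,0,0]},{"hand":3,"delta_pos":[0,0,0],"turn":[0,0,0]}]' 20
 python3 -m creep '[{"hand":3,"delta_pos":[0.3,-0.02,0],"turn":[0,0,0]},{"hand":3,"delta_pos":[0.3,-0.02,0],"turn":[0,0,0]},{"hand":3,"delta_pos":[0,0,0],"turn":[0,0,0]}]' 20
```

```text
time: 13.6
position: [0.6031, 0.1683, 0.0515]
tcp_rot: [3.142, -0.0, 1.511]
wrist_force: [-0.1, 0.0, 0.3]
opening: 0.0528
time: 13.98
position: [0.6031, 0.1683, 0.0516]
tcp_rot: [3.142, -0.0, 1.511]
wrist_force: [-0.3, 0.0, -0.2]
opening: 0.045
time: 14.48
position: [0.6155, 0.1675, 0.0516]
tcp_rot: [3.141, -0.0, 1.511]
wrist_force: [0.1, -0.3, 0.8]
opening: 0.0449
time: 14.85
position: [0.6217, 0.1671, 0.0516]
tcp_rot: [3.141, -0.0, 1.511]
wrist_force: [-0.3, 0.3, 1.2]
opening: 0.0448
```

```bash
python3 -m creep '[{"hand":3,"delta_pos":[0.2,-0.012,0],"turn":[0,0,0]},{"hand":3,"delta_pos":[0.2,-0.012,0],"turn":[0,0,0]},{"hand":3,"delta_pos":[0,0,0],"turn":[0,0,0]}]' 20;  python3 -m creep '[{"hand":3,"delta_pos":[0.2,-0.012,0],"turn":[0,0,0]},{"hand":3,"delta_pos":[0.2,-0.012,0],"turn":[0,0,0]},{"hand":3,"delta_pos":[0.2,-0.012,0],"turn":[0,0,0]},{"hand":3,"delta_pos":[0,0,0],"turn":[0,0,0]}]' 20
python3 - <<'E'
from h import *
s=bot.sense(); print(s['wrist_torque'],s['wrist_force'])
E
```

```text
time: 15.22
position: [0.6255, 0.1668, 0.0516]
tcp_rot: [3.141, -0.0, 1.511]
wrist_force: [-0.9, -0.0, 1.9]
opening: 0.0447
time: 15.72
position: [0.6316, 0.1665, 0.0516]
tcp_rot: [3.141, -0.0, 1.511]
wrist_force: [-0.8, -0.8, 0.8]
opening: 0.0453
[ 0.0462819   0.34092179 -0.03120563] [-0.81965244 -0.76298124  0.82746417]
```

```bash
python3 -m creep '[{"hand":3,"delta_pos":[0.3,-0.018,0],"turn":[0,0,0]},{"hand":3,"delta_pos":[0.3,-0.018,0],"turn":[0,0,0]},{"hand":3,"delta_pos":[0.3,-0.018,0],"turn":[0,0,0]},{"hand":3,"delta_pos":[0.3,-0.018,0],"turn":[0,0,0]},{"hand":3,"delta_pos":[0.1,-0.006,0],"turn":[0,0,0]},{"hand":3,"delta_pos":[0,0,0],"turn":[0,0,0]}]' 14;  python3 -m creep '[{"hand":3,"delta_pos":[0.1,-0.006,0],"turn":[0,0,0]},{"hand":3,"delta_pos":[0.1,-0.006,0],"turn":[0,0,0]},{"hand":3,"delta_pos":[0.1,-0.006,0],"turn":[0,0,0]}]' 14
```

```text
time: 16.48
position: [0.6443, 0.1657, 0.0516]
tcp_rot: [3.141, -0.0, 1.511]
wrist_force: [-1.2, 0.3, 1.2]
opening: 0.0451
time: 16.85
position: [0.6471, 0.1655, 0.0516]
tcp_rot: [-3.142, 0.0, 1.511]
wrist_force: [-3.1, -1.5, 2.1]
opening: 0.0448
```

```bash
python3 - <<'E'
from h import *
s=bot.sense(); im=bot.snapshot("scene"); print(bot.sense()['time'],s['position'])
cv2.imwrite("pics/s4.png",cv2.resize(im[170:260,290:420],None,fx=5,fy=5,interpolation=cv2.INTER_CUBIC))
E
```

```text
16.9 [0.64714425 0.1655236  0.05157576]
```

View pics/s4.png

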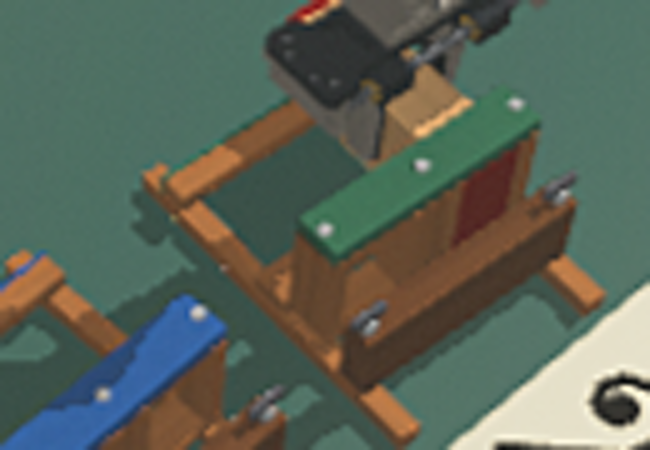

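The red end is under the bar at crop pixel (485,200), with the batten just ahead. I'm creeping on.

```bash
python3 -m creep '[{"hand":3,"delta_pos":[0.1,-0.006,0],"turn":[0,0,0]},{"hand":3,"delta_pos":[0.1,-0.006,0],"turn":[0,0,0]}]' 14;  python3 -m creep '[{"hand":3,"delta_pos":[0.1,-0.006,0],"turn":[0,0,0]},{"hand":3,"delta_pos":[0.1,-0.006,0],"turn":[0,0,0]}]' 14; python3 -m creep '[{"hand":3,"delta_pos":[0.1,-0.006,0],"turn":[0,0,0]},{"hand":3,"delta_pos":[0.1,-0.006,0],"turn":[0,0,0]}]' 14
```

```text
time: 17.15
position: [0.6492, 0.1654, 0.0516]
tcp_rot: [3.142, 0.0, 1.511]
wrist_force: [-2.4, 0.5, 1.0]
opening: 0.0446
time: 17.4
position: [0.6512, 0.1653, 0.0516]
tcp_rot: [3.142, 0.0, 1.511]
wrist_force: [-3.3, 0.9, 2.2]
opening: 0.0448
time: 17.65
position: [0.6532, 0.1652, 0.0516]
tcp_rot: [3.142, 0.0, 1.511]
wrist_force: [-3.5, -0.3, 0.7]
opening: 0.0454
```

```bash
python3 -m creep '[{"hand":3,"delta_pos":[0.1,-0.006,0],"turn":[0,0,0]},{"hand":3,"delta_pos":[0.1,-0.006,0],"turn":[0,0,0]}]' 14;  python3 -m creep '[{"hand":3,"delta_pos":[0.1,-0.006,0],"turn":[0,0,0]},{"hand":3,"delta_pos":[0.1,-0.006,0],"turn":[0,0,0]}]' 14; python3 wt.py;python3 - <<'E'
from h import *
im=bot.snapshot("scene")
cv2.imwrite("pics/s5.png",cv2.resize(im[170:260,290:420],None,fx=5,fy=5,interpolation=cv2.INTER_CUBIC))
E
```

```text
time: 17.9
position: [0.6552, 0.165, 0.0516]
tcp_rot: [3.142, 0.0, 1.511]
wrist_force: [-3.3, -0.3, 0.8]
opening: 0.045
time: 18.15
position: [0.6571, 0.1649, 0.0515]
tcp_rot: [-3.142, 0.0, 1.511]
wrist_force: [-2.6, 0.9, 0.4]
opening: 0.045
18.65 [0.65733468 0.16495254 0.05157312] 86.55108130169769 F [-0.71   0.049 -0.453] sd [0.91 0.33 0.62] J [-8.8000e-02 -7.0818e+01 -2.8233e+01 -6.2000e-02 -2.2500e-01  1.2000e-02] 0.04496730937263623
```

View pics/s5.png

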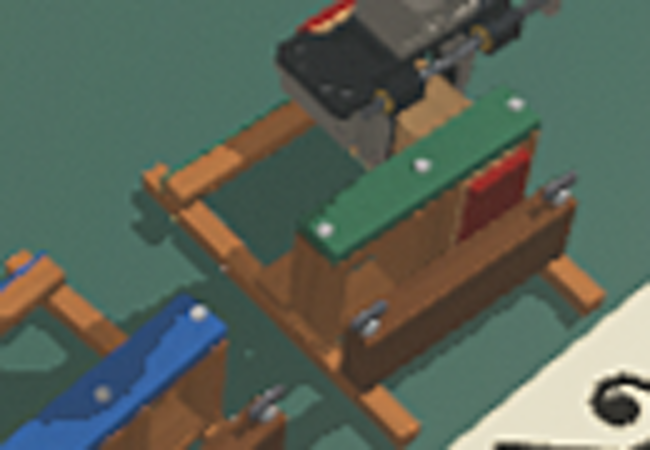

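```bash
R='[{"hand":3,"delta_pos":[0.1,-0.006,0],"turn":[0,0,0]},{"hand":3,"delta_pos":[0.1,-0.006,0],"turn":[0,0,0]}]'; true
python3 -m creep '[{"hand":3,"delta_pos":[0.1,-0.006,0],"turn":[0,0,0]},{"hand":3,"delta_pos":[0.1,-0.006,0],"turn":[0,0,0]}]' 14;  python3 -m creep '[{"hand":3,"delta_pos":[0.1,-0.006,0],"turn":[0,0,0]},{"hand":3,"delta_pos":[0.1,-0.006,0],"turn":[0,0,0]}]' 14
```

```text
time: 18.95
position: [0.659, 0.1648, 0.0516]
tcp_rot: [-3.141, 0.0, 1.511]
wrist_force: [-2.8, -0.3, -0.1]
opening: 0.0448
time: 19.2
position: [0.6611, 0.1647, 0.0516]
tcp_rot: [-3.141, 0.0, 1.511]
wrist_force: [-2.3, 0.4, 1.0]
opening: 0.0446
```

```bash

python3 -m creep '[{"hand":3,"delta_pos":[0.1,-0.006,0],"turn":[0,0,0]},{"hand":3,"delta_pos":[0.1,-0.006,0],"turn":[0,0,0]}]' 14;  python3 -m creep '[{"hand":3,"delta_pos":[0.1,-0.006,0],"turn":[0,0,0]}]' 14; python3 -m creep '[{"hand":3,"delta_pos":[0.1,-0.006,0],"turn":[0,0,0]}]' 14; python3 -m creep '[{"hand":3,"delta_pos":[0.1,-0.006,0],"turn":[0,0,0]}]' 14
```

```text
time: 19.45
position: [0.6631, 0.1646, 0.0516]
tcp_rot: [-3.142, 0.0, 1.511]
wrist_force: [-1.4, 0.4, 1.0]
opening: 0.0446
time: 19.58
position: [0.6641, 0.1645, 0.0516]
tcp_rot: [-3.142, 0.0, 1.511]
wrist_force: [-1.7, -0.2, 1.2]
opening: 0.0452
time: 19.7
position: [0.6651, 0.1645, 0.0516]
tcp_rot: [-3.141, 0.0, 1.511]
wrist_force: [-4.1, 0.9, 1.8]
opening: 0.0448
time: 19.82
position: [0.6651, 0.1645, 0.0516]
tcp_rot: [-3.14, 0.0, 1.51]
wrist_force: [-8.3, 0.7, 6.5]
opening: 0.0449
```

Contact with the stop: force rising and motion halted. One gentle push home.

```bash

python3 -m creep '[{"hand":3,"delta_pos":[0.03,-0.002,0],"turn":[0,0,0]}]' 14; python3 -m creep '[{"hand":3,"delta_pos":[0.02,0,0],"turn":[0,0,0]}]' 14;python3 wt.py
```

```text
time: 19.95
position: [0.6652, 0.1645, 0.0516]
tcp_rot: [-3.139, 0.0, 1.511]
wrist_force: [-9.1, 0.8, 5.4]
opening: 0.0449
time: 20.08
position: [0.6651, 0.1645, 0.0516]
tcp_rot: [-3.139, 0.0, 1.511]
wrist_force: [-8.6, 0.5, 5.7]
opening: 0.0446
20.575 [0.66515651 0.164468   0.05161134] 86.54932773582081 F [-8.52   0.746  5.261] sd [0.41 0.36 0.58] J [-2.0190e+00 -6.9053e+01 -3.1117e+01 -6.8600e-01 -2.3500e+00  1.3000e-02] 0.045076417000858134
```

```bash

python3 -m creep '[{"hand":3,"delta_pos":[0,0,0.02],"turn":[0,0,0]}]' 22; python3 -m creep '[{"hand":3,"delta_pos":[0.03,-0.002,0],"turn":[0,0,0]}]' 22;python3 -m creep '[{"hand":3,"delta_pos":[0.03,-0.002,0],"turn":[0,0,0]}]' 22
```

```text
time: 20.7
position: [0.6651, 0.1645, 0.0516]
tcp_rot: [-3.139, 0.0, 1.511]
wrist_force: [-7.4, 1.4, 2.2]
opening: 0.0448
time: 20.82
position: [0.6651, 0.1645, 0.0516]
tcp_rot: [-3.138, 0.0, 1.511]
wrist_force: [-9.3, 2.3, 5.9]
opening: 0.0448
time: 20.95
position: [0.6651, 0.1645, 0.0516]
tcp_rot: [-3.138, 0.0, 1.511]
wrist_force: [-11.9, 1.8, 6.2]
opening: 0.0448
```

```bash

python3 -m creep '[{"hand":3,"delta_pos":[0.02,0,0],"turn":[0,0,0]},{"hand":3,"delta_pos":[0,0,0],"turn":[0,0,0]},{"hand":3,"delta_pos":[0,0,0],"turn":[0,0,0]}]' 22; python3 -m creep '[{"hand":5.5,"delta_pos":[0,0,0],"turn":[0,0,0]},{"hand":5.5,"delta_pos":[0,0,0],"turn":[0,0,0]},{"hand":6,"delta_pos":[0,0,0],"turn":[0,0,0]}]' 22; python3 wt.py; python3 - <<'E'
from h import *
for c in("wrist","scene"):
    im=bot.snapshot(c); cv2.imwrite(f"pics/{c}6.png",im if c=="wrist" else cv2.resize(im[170:260,290:420],None,fx=5,fy=5,interpolation=cv2.INTER_CUBIC))
E
```

```text
time: 21.32
position: [0.6651, 0.1645, 0.0516]
tcp_rot: [-3.137, 0.0, 1.511]
wrist_force: [-11.2, 2.0, 5.7]
opening: 0.0445
time: 21.7
position: [0.6679, 0.1643, 0.0519]
tcp_rot: [3.141, -0.0, 1.51]
wrist_force: [-0.3, -0.1, 0.3]
opening: 0.0596
22.2 [0.66741982 0.16433393 0.05176997] 86.55150136568233 F [ 0.146 -0.265  0.263] sd [0.51 0.68 0.57] J [-5.0000e-03 -7.1347e+01 -2.7907e+01  5.0000e-03  7.2000e-02 -0.0000e+00] 0.05969946333665849
```

View pics/wrist6.png

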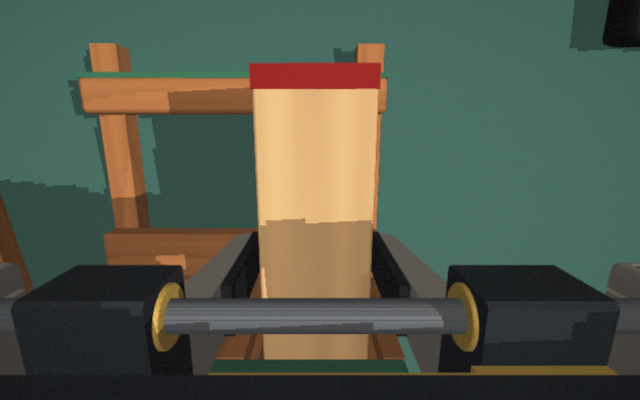

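View pics/scene6.png

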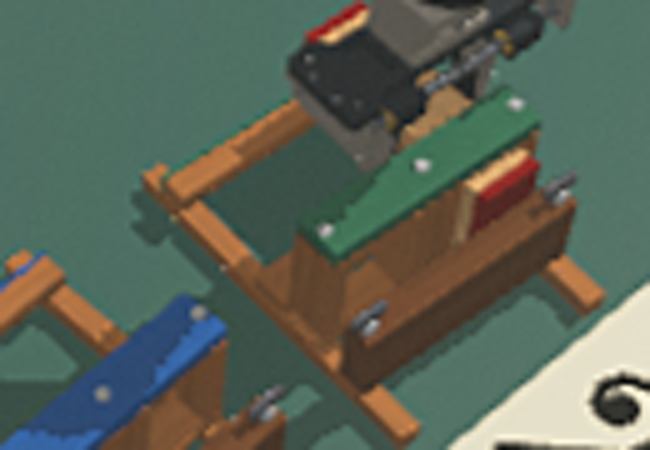

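Blank A is seated at the batten: red end at crop (505,195), no force on the hand. Next is blank B.

```bash

python3 -m creep '[{"hand":6,"delta_pos":[0,0,2],"turn":[0,0,0]},{"hand":6,"delta_pos":[0,0,5],"turn":[0,0,0]},{"hand":6,"delta_pos":[0,0,5],"turn":[0,0,0]},{"hand":9,"delta_pos":[-2.41,-3.56,0],"turn":[0,0,-9.98]},{"hand":9,"delta_pos":[-2.41,-3.56,0],"turn":[0,0,-9.98]},{"hand":9,"delta_pos":[-2.41,-3.56,0],"turn":[0,0,-9.98]},{"hand":9,"delta_pos":[-2.41,-3.56,0],"turn":[0,0,-9.98]},{"hand":9,"delta_pos":[-2.41,-3.56,0],"turn":[0,0,-9.98]},{"hand":9,"delta_pos":[-2.41,-3.56,0],"turn":[0,0,-9.98]},{"hand":9,"delta_pos":[-2.41,-3.56,0],"turn":[0,0,-9.98]},{"hand":9,"delta_pos":[-2.41,-3.56,0],"turn":[0,0,-9.98]},{"hand":9,"delta_pos":[-2.41,-3.56,0],"turn":[0,0,-9.98]}]' 30; python3 -m creep '[{"hand":9,"delta_pos":[0,0,0],"turn":[0,0,0]},{"hand":9,"delta_pos":[0,0,0],"turn":[0,0,0]}]' 32
python3 - <<'E'
from wov import *
s=bot.sense(); p,r=s['position'],s['tcp_rot']; im=bot.snapshot("wrist"); print(s['time'],p,np.degrees(r))
wdraw(im,p,r,[.4504,-.1559,1.5138],bk,1,np.zeros(2),(255,255,0)); cv2.imwrite("pics/w7.png",im)
E
```

```text
time: 23.8
position: [0.4501, -0.1572, 0.1733]
tcp_rot: [3.141, -0.002, -0.063]
wrist_force: [-0.3, 0.0, -0.4]
opening: 0.0896
time: 24.05
position: [0.4512, -0.156, 0.1728]
tcp_rot: [3.141, -0.002, -0.056]
wrist_force: [-0.1, 0.7, 0.2]
opening: 0.0898
24.05 [ 0.45116557 -0.15604652  0.17280493] [ 1.79990899e+02 -9.84242981e-02 -3.21662019e+00]
```

View pics/w7.png

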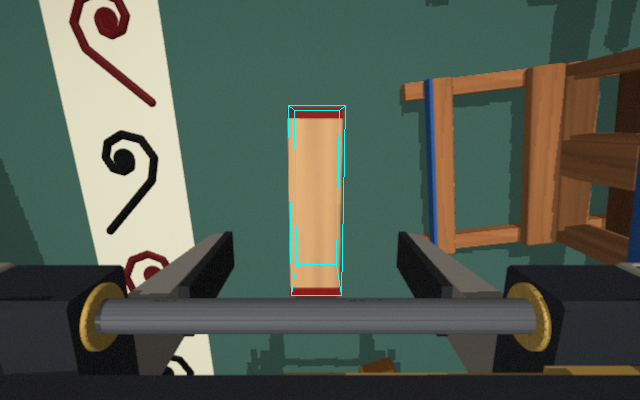

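```bash

python3 -m creep '[{"hand":9,"delta_pos":[-0.1,-0.1,-3.5],"turn":[0,0,-0.1]},{"hand":9,"delta_pos":[0,0,-4],"turn":[0,0,0]},{"hand":9,"delta_pos":[0,0,-4],"turn":[0,0,0]},{"hand":9,"delta_pos":[0,0,-2.6],"turn":[0,0,0]},{"hand":9,"delta_pos":[0,0,-1],"turn":[0,0,0]},{"hand":9,"delta_pos":[0,0,0],"turn":[0,0,0]}]' 32
python3 -m creep '[{"hand":3,"delta_pos":[0,0,0],"turn":[0,0,0]},{"hand":3,"delta_pos":[0,0,0],"turn":[0,0,0]},{"hand":3,"delta_pos":[0,0,0],"turn":[0,0,0]},{"hand":3,"delta_pos":[0,0,0],"turn":[0,0,0]},{"hand":3,"delta_pos":[0,0,0],"turn":[0,0,0]}]' 32
python3 -m creep '[{"hand":3,"delta_pos":[0,0,0.5],"turn":[0,0,0]},{"hand":3,"delta_pos":[0,0,1.0],"turn":[0,0,0]},{"hand":3,"delta_pos":[0,0,0.5],"turn":[0,0,0]},{"hand":3,"delta_pos":[0,0,0],"turn":[0,0,0]},{"hand":3,"delta_pos":[0,0,0],"turn":[0,0,0]}]' 32
python3 wt.py; python3 wt.py
```

```text
time: 24.85
position: [0.4498, -0.1565, 0.0207]
tcp_rot: [-3.141, 0.001, -0.057]
wrist_force: [-0.2, 0.2, 0.2]
opening: 0.0897
time: 25.48
position: [0.4499, -0.1572, 0.021]
tcp_rot: [3.141, -0.001, -0.059]
wrist_force: [0.8, -0.3, 3.7]
opening: 0.0447
time: 26.1
position: [0.4494, -0.157, 0.0408]
tcp_rot: [-3.142, 0.0, -0.059]
wrist_force: [0.3, 0.7, -2.3]
opening: 0.0447
26.6 [ 0.44944756 -0.15703743  0.04071749] -3.3697939953507987 F [ 0.112  0.2   -3.006] sd [0.41 0.34 0.43] J [ 0.0000e+00 -4.9843e+01 -2.1368e+01  4.2000e-02  3.6000e-02 -0.0000e+00] 0.04506803320157
27.1 [ 0.44948604 -0.15704403  0.04078071] -3.3656833888517506 F [ 0.117  0.042 -2.82 ] sd [0.5  0.44 0.7 ] J [ 0.0000e+00 -4.9759e+01 -2.1364e+01  4.2000e-02  3.5000e-02 -0.0000e+00] 0.04476756639928494
```

Load ≈ 2.9 N (≈ 300 g), so blank B is dry too and goes to the green rack's right lane.

```bash
python3 -m creep '[{"hand":3,"delta_pos":[0,0,1],"turn":[0,0,5]},{"hand":3,"delta_pos":[0,0,1],"turn":[0,0,10]},{"hand":3,"delta_pos":[0,0,1],"turn":[0,0,10]},{"hand":3,"delta_pos":[0,0,1],"turn":[0,0,10]},{"hand":3,"delta_pos":[0,0,1],"turn":[0,0,10]},{"hand":3,"delta_pos":[0,0,1],"turn":[0,0,10]},{"hand":3,"delta_pos":[0,0,0],"turn":[0,0,10]},{"hand":3,"delta_pos":[0,0,0],"turn":[0,0,10]},{"hand":3,"delta_pos":[0,0,0],"turn":[0,0,10]},{"hand":3,"delta_pos":[0,0,0],"turn":[0,0,4.9]},{"hand":3,"delta_pos":[0,0,0],"turn":[0,0,0]}]' 32
python3 -m creep '[{"hand":3,"delta_pos":[0.5,2,0],"turn":[0,0,0]},{"hand":3,"delta_pos":[1,3,0],"turn":[0,0,0]},{"hand":3,"delta_pos":[1.5,3,0],"turn":[0,0,0]},{"hand":3,"delta_pos":[1.5,3,0],"turn":[0,0,0]},{"hand":3,"delta_pos":[2,3,0],"turn":[0,0,0]},{"hand":3,"delta_pos":[2,3,0],"turn":[0,0,0]},{"hand":3,"delta_pos":[2,3,0],"turn":[0,0,0]},{"hand":3,"delta_pos":[2,2.5,0],"turn":[0,0,0]},{"hand":3,"delta_pos":[1.25,1.05,0],"turn":[0,0,0]},{"hand":3,"delta_pos":[0,0,0],"turn":[0,0,0]},{"hand":3,"delta_pos":[0,0,0],"turn":[0,0,0]}]' 32
python3 wt.py
python3 - <<'E'
from wov import *
s=bot.sense(); p,r=s['position'],s['tcp_rot']; im=bot.snapshot("wrist"); print(s['time'],p,np.degrees(r))
zb=p[2]-.0213
wdraw(im,p,r,[p[0],p[1],r[2]-np.pi/2],(-.0825,.0825,-.0225,.0225,zb,zb+.07),1,np.zeros(2),(255,255,0)); cv2.imwrite("pics/w8.png",im)
E
```

```text
time: 28.48
position: [0.4494, -0.157, 0.1008]
tcp_rot: [-3.142, 0.0, 1.51]
wrist_force: [0.2, -0.9, -2.0]
opening: 0.0446
time: 29.85
position: [0.586, 0.0775, 0.1005]
tcp_rot: [-3.14, 0.0, 1.509]
wrist_force: [-0.3, -0.7, -2.6]
opening: 0.0447
30.35 [0.58697784 0.07835713 0.10084923] 86.52148892053707 F [-0.021 -0.143 -2.571] sd [0.39 0.48 0.47] J [ 4.1000e-02 -6.0439e+01 -2.8504e+01 -0.0000e+00  7.9000e-02 -0.0000e+00] 0.04466964073595888
30.35 [0.58697784 0.07835713 0.10084923] [ 1.79995925e+02 -1.04870870e-03  8.65214889e+01]
```

View pics/w8.png

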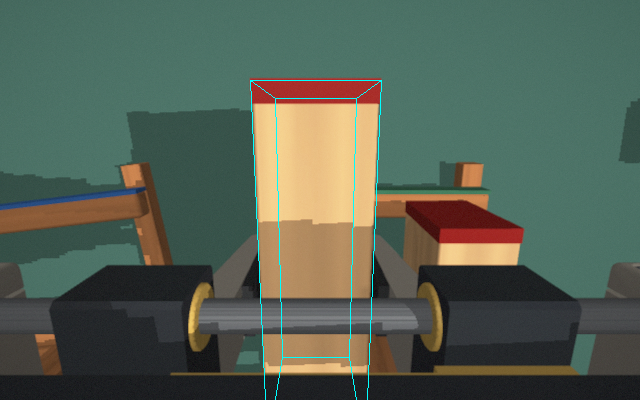

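B is held square and centred above the right lane, with A's tail visible at (465,220). Lowering.

```bash
python3 -m creep '[{"hand":3,"delta_pos":[1.0,0.02,-1],"turn":[0,0,0]},{"hand":3,"delta_pos":[0,0,-1.5],"turn":[0,0,0]},{"hand":3,"delta_pos":[0,0,-1.2],"turn":[0,0,0]},{"hand":3,"delta_pos":[0,0,-0.7],"turn":[0,0,0]},{"hand":3,"delta_pos":[0,0,-0.3],"turn":[0,0,0]},{"hand":3,"delta_pos":[0,0,-0.1],"turn":[0,0,0]},{"hand":3,"delta_pos":[0,0,0],"turn":[0,0,0]}]' 32
python3 -m creep '[{"hand":3,"delta_pos":[0,0,-0.05],"turn":[0,0,0]},{"hand":3,"delta_pos":[0,0,-0.05],"turn":[0,0,0]},{"hand":3,"delta_pos":[0,0,0],"turn":[0,0,0]}]' 32
python3 -m creep '[{"hand":3,"delta_pos":[0,0,-0.05],"turn":[0,0,0]},{"hand":3,"delta_pos":[0,0,0],"turn":[0,0,0]}]' 32
```

```text
time: 31.28
position: [0.5972, 0.0787, 0.0531]
tcp_rot: [3.141, -0.0, 1.51]
wrist_force: [-1.2, 0.2, -2.3]
opening: 0.0448
time: 31.65
position: [0.597, 0.0787, 0.0519]
tcp_rot: [3.141, -0.0, 1.51]
wrist_force: [-0.3, 0.5, -3.6]
opening: 0.0447
time: 31.9
position: [0.597, 0.0786, 0.0512]
tcp_rot: [-3.142, 0.0, 1.51]
wrist_force: [0.6, -0.4, -2.0]
opening: 0.0445
```

```bash
python3 -m creep '[{"hand":3,"delta_pos":[0,0,-0.05],"turn":[0,0,0]},{"hand":3,"delta_pos":[0,0,0],"turn":[0,0,0]}]' 32
python3 wt.py
```

```text
time: 32.15
position: [0.597, 0.0786, 0.051]
tcp_rot: [3.142, 0.0, 1.51]
wrist_force: [-1.8, -0.7, 2.0]
opening: 0.0449
32.65 [0.59705932 0.07862916 0.05104083] 86.52992173259945 F [-2.402 -0.52   4.139] sd [0.69 0.57 1.06] J [-4.7000e-02 -5.9878e+01 -2.5481e+01  9.0000e-03 -6.5800e-01 -4.0000e-03] 0.045275164837629014
```

Landed. I'll release it to settle, re-grip lightly and slide in.

```bash
python3 -m creep '[{"hand":5.3,"delta_pos":[0,0,0],"turn":[0,0,0]},{"hand":5.3,"delta_pos":[0,0,0],"turn":[0,0,0]},{"hand":5.3,"delta_pos":[0,0,0.03],"turn":[0,0,0]}]' 25; python3 -m creep '[{"hand":3,"delta_pos":[0,0,0],"turn":[0,0,0]},{"hand":3,"delta_pos":[0,0,0],"turn":[0,0,0]},{"hand":3,"delta_pos":[0,0,0],"turn":[0,0,0]}]' 20;  python3 -m creep '[{"hand":3,"delta_pos":[0.5,-0.03,0],"turn":[0,0,0]},{"hand":3,"delta_pos":[0.4,-0.024,0],"turn":[0,0,0]},{"hand":3,"delta_pos":[0.3,-0.018,0],"turn":[0,0,0]},{"hand":3,"delta_pos":[0,0,0],"turn":[0,0,0]}]' 20
 python3 -m creep '[{"hand":3,"delta_pos":[0.3,-0.018,0],"turn":[0,0,0]},{"hand":3,"delta_pos":[0.3,-0.018,0],"turn":[0,0,0]},{"hand":3,"delta_pos":[0,0,0],"turn":[0,0,0]}]' 20
python3 -m creep '[{"hand":3,"delta_pos":[0.2,-0.012,0],"turn":[0,0,0]},{"hand":3,"delta_pos":[0.2,-0.012,0],"turn":[0,0,0]},{"hand":3,"delta_pos":[0.2,-0.012,0],"turn":[0,0,0]},{"hand":3,"delta_pos":[0,0,0],"turn":[0,0,0]}]' 20
```

```text
time: 33.02
position: [0.597, 0.0787, 0.0509]
tcp_rot: [-3.142, -0.0, 1.51]
wrist_force: [1.0, -0.3, -1.1]
opening: 0.0533
time: 33.4
position: [0.5971, 0.0787, 0.051]
tcp_rot: [3.141, -0.0, 1.51]
wrist_force: [1.0, 0.2, -1.5]
opening: 0.0451
time: 33.9
position: [0.6094, 0.0779, 0.051]
tcp_rot: [3.141, -0.0, 1.51]
wrist_force: [-0.2, -0.5, 0.9]
opening: 0.0448
time: 34.28
position: [0.6156, 0.0775, 0.0511]
tcp_rot: [3.141, -0.0, 1.51]
wrist_force: [-0.1, 0.0, -0.2]
opening: 0.0448
time: 34.78
position: [0.6214, 0.0772, 0.0511]
tcp_rot: [3.141, -0.0, 1.51]
wrist_force: [-0.9, -0.6, -1.6]
opening: 0.045
```

```bash
python3 -m creep '[{"hand":3,"delta_pos":[0.3,-0.018,0],"turn":[0,0,0]},{"hand":3,"delta_pos":[0.3,-0.018,0],"turn":[0,0,0]},{"hand":3,"delta_pos":[0.3,-0.018,0],"turn":[0,0,0]},{"hand":3,"delta_pos":[0,0,0],"turn":[0,0,0]}]' 20
python3 -m creep '[{"hand":3,"delta_pos":[0.3,-0.018,0],"turn":[0,0,0]},{"hand":3,"delta_pos":[0.3,-0.018,0],"turn":[0,0,0]},{"hand":3,"delta_pos":[0.3,-0.018,0],"turn":[0,0,0]},{"hand":3,"delta_pos":[0,0,0],"turn":[0,0,0]}]' 16
python3 -m creep '[{"hand":3,"delta_pos":[0.1,-0.006,0],"turn":[0,0,0]},{"hand":3,"delta_pos":[0.1,-0.006,0],"turn":[0,0,0]},{"hand":3,"delta_pos":[0.1,-0.006,0],"turn":[0,0,0]},{"hand":3,"delta_pos":[0.1,-0.006,0],"turn":[0,0,0]}]' 16
python3 -m creep '[{"hand":3,"delta_pos":[0.1,-0.006,0],"turn":[0,0,0]},{"hand":3,"delta_pos":[0.1,-0.006,0],"turn":[0,0,0]},{"hand":3,"delta_pos":[0.1,-0.006,0],"turn":[0,0,0]},{"hand":3,"delta_pos":[0.1,-0.006,0],"turn":[0,0,0]}]' 16
```

```text
time: 35.28
position: [0.6307, 0.0766, 0.0511]
tcp_rot: [3.141, -0.0, 1.51]
wrist_force: [-0.4, 0.0, -1.5]
opening: 0.0451
time: 35.78
position: [0.6396, 0.0761, 0.0511]
tcp_rot: [3.141, -0.0, 1.51]
wrist_force: [1.0, -0.4, -0.6]
opening: 0.0452
time: 36.28
position: [0.6431, 0.0759, 0.0511]
tcp_rot: [3.142, 0.0, 1.51]
wrist_force: [-0.3, 0.1, -0.7]
opening: 0.0451
time: 36.78
position: [0.6471, 0.0756, 0.0511]
tcp_rot: [3.142, 0.0, 1.51]
wrist_force: [-0.5, 0.2, -1.1]
opening: 0.0448
```

```bash
python3 -m creep '[{"hand":3,"delta_pos":[0.1,-0.006,0],"turn":[0,0,0]},{"hand":3,"delta_pos":[0.1,-0.006,0],"turn":[0,0,0]},{"hand":3,"delta_pos":[0.1,-0.006,0],"turn":[0,0,0]}]' 16
python3 -m creep '[{"hand":3,"delta_pos":[0.1,-0.006,0],"turn":[0,0,0]},{"hand":3,"delta_pos":[0.1,-0.006,0],"turn":[0,0,0]}]' 16
python3 - <<'E'
from h import *
im=bot.snapshot("scene")
cv2.imwrite("pics/s9.png",cv2.resize(im[170:260,290:420],None,fx=5,fy=5,interpolation=cv2.INTER_CUBIC))
E
```

```text
time: 37.15
position: [0.6501, 0.0755, 0.0511]
tcp_rot: [3.142, 0.0, 1.51]
wrist_force: [-0.7, -0.9, -2.2]
opening: 0.045
time: 37.4
position: [0.6521, 0.0754, 0.0511]
tcp_rot: [3.142, -0.0, 1.51]
wrist_force: [-0.5, -0.0, -2.6]
opening: 0.0446
```

View pics/s9.png

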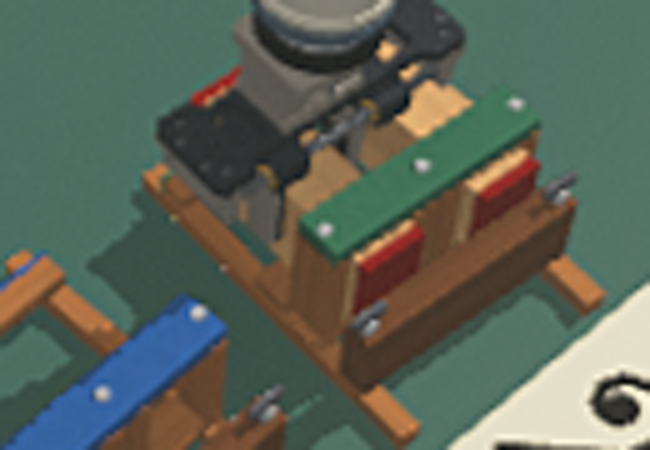

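B's end is in its lane, a few mm short of the batten. A is still seated.

```bash
python3 -m creep '[{"hand":3,"delta_pos":[0.1,-0.006,0],"turn":[0,0,0]},{"hand":3,"delta_pos":[0.1,-0.006,0],"turn":[0,0,0]}]' 16
python3 -m creep '[{"hand":3,"delta_pos":[0.1,-0.006,0],"turn":[0,0,0]}]' 16
python3 -m creep '[{"hand":3,"delta_pos":[0.1,-0.006,0],"turn":[0,0,0]}]' 16
```

```text
time: 37.7
position: [0.6541, 0.0752, 0.0511]
tcp_rot: [3.142, -0.0, 1.51]
wrist_force: [-1.2, -0.8, -1.8]
opening: 0.045
time: 37.83
position: [0.6551, 0.0751, 0.0511]
tcp_rot: [3.142, 0.0, 1.51]
wrist_force: [-0.4, -0.5, -1.7]
opening: 0.0449
time: 37.95
position: [0.6561, 0.0751, 0.0511]
tcp_rot: [-3.142, 0.0, 1.51]
wrist_force: [-1.1, 0.2, -2.9]
opening: 0.0452
```

```bash
python3 -m creep '[{"hand":3,"delta_pos":[0.1,-0.006,0],"turn":[0,0,0]}]' 16
python3 -m creep '[{"hand":3,"delta_pos":[0.1,-0.006,0],"turn":[0,0,0]}]' 16
python3 -m creep '[{"hand":3,"delta_pos":[0.07,-0.004,0],"turn":[0,0,0]}]' 16
```

```text
time: 38.08
position: [0.6571, 0.075, 0.0511]
tcp_rot: [3.142, 0.0, 1.51]
wrist_force: [0.2, -0.3, -2.9]
opening: 0.0449
time: 38.2
position: [0.6571, 0.0751, 0.0511]
tcp_rot: [-3.14, 0.0, 1.51]
wrist_force: [-7.9, 1.2, 3.6]
opening: 0.0453
time: 38.33
position: [0.6571, 0.075, 0.051]
tcp_rot: [-3.138, 0.0, 1.51]
wrist_force: [-9.9, 1.7, 4.8]
opening: 0.0451
```

Contact with the stop at x = 0.657. Holding a slightly firmer push.

```bash
python3 -m creep '[{"hand":3,"delta_pos":[0.02,0,0],"turn":[0,0,0]}]' 22
python3 -m creep '[{"hand":3,"delta_pos":[0.03,-0.002,0],"turn":[0,0,0]}]' 22
python3 -m creep '[{"hand":3,"delta_pos":[0,0,0],"turn":[0,0,0]},{"hand":3,"delta_pos":[0,0,0],"turn":[0,0,0]}]' 22
```

```text
time: 38.45
position: [0.657, 0.0751, 0.051]
tcp_rot: [-3.138, 0.0, 1.51]
wrist_force: [-10.0, 0.4, 5.0]
opening: 0.0449
time: 38.58
position: [0.657, 0.0751, 0.051]
tcp_rot: [-3.137, 0.0, 1.51]
wrist_force: [-10.8, 1.0, 5.5]
opening: 0.0448
time: 38.83
position: [0.6571, 0.075, 0.051]
tcp_rot: [-3.138, 0.0, 1.51]
wrist_force: [-9.8, 1.4, 5.7]
opening: 0.0452
```

```bash
python3 -m creep '[{"hand":3,"delta_pos":[0.03,-0.002,0],"turn":[0,0,0]}]' 24
python3 -m creep '[{"hand":3,"delta_pos":[0.02,0,0],"turn":[0,0,0]},{"hand":3,"delta_pos":[0,0,0],"turn":[0,0,0]},{"hand":3,"delta_pos":[0,0,0],"turn":[0,0,0]}]' 24
python3 -m creep '[{"hand":5.5,"delta_pos":[0,0,0],"turn":[0,0,0]},{"hand":5.5,"delta_pos":[0,0,0],"turn":[0,0,0]},{"hand":6,"delta_pos":[0,0,0],"turn":[0,0,0]}]' 24
python3 wt.py
python3 -m creep '[{"hand":6,"delta_pos":[0,0,2],"turn":[0,0,0]},{"hand":6,"delta_pos":[0,0,5],"turn":[0,0,0]},{"hand":6,"delta_pos":[0,0,5],"turn":[0,0,0]},{"hand":6,"delta_pos":[-4,-2,2],"turn":[0,0,0]},{"hand":6,"delta_pos":[-5,-2,2],"turn":[0,0,0]},{"hand":6,"delta_pos":[-5,-2,0],"turn":[0,0,0]},{"hand":6,"delta_pos":[-5,-2,0],"turn":[0,0,0]},{"hand":6,"delta_pos":[-5,-4,0],"turn":[0,0,0]},{"hand":6,"delta_pos":[0,-5,0],"turn":[0,0,0]},{"hand":6,"delta_pos":[0,-5,0],"turn":[0,0,0]},{"hand":6,"delta_pos":[0,0,0],"turn":[0,0,0]}]' 24
python3 - <<'E'
from h import *
for c,(y,x) in(("top",(120,200)),("scene",(150,280))):
    im=bot.snapshot(c); cv2.imwrite(f"pics/{c}10.png",im); cv2.imwrite(f"pics/{c}10c.png",cv2.resize(im[y:y+110,x:x+150],None,fx=5,fy=5,interpolation=cv2.INTER_CUBIC))
E
```

```text
time: 38.95
position: [0.6571, 0.075, 0.0511]
tcp_rot: [-3.137, 0.0, 1.51]
wrist_force: [-11.8, 0.6, 6.5]
opening: 0.045
time: 39.33
position: [0.657, 0.0751, 0.051]
tcp_rot: [-3.137, 0.0, 1.51]
wrist_force: [-11.6, 1.3, 6.9]
opening: 0.0451
time: 39.7
position: [0.6602, 0.0749, 0.0512]
tcp_rot: [3.141, -0.0, 1.51]
wrist_force: [1.6, 0.8, 0.6]
opening: 0.0598
40.2 [0.65968228 0.07491007 0.05108123] 86.53500454094184 F [0.053 0.162 0.227] sd [0.49 0.55 0.61] J [-1.0000e-03 -6.8807e+01 -2.7136e+01 -2.0000e-03  7.3000e-02 -0.0000e+00] 0.05987049665770508
time: 41.58
position: [0.4211, -0.1469, 0.2126]
tcp_rot: [3.139, 0.001, 1.506]
wrist_force: [0.0, 1.2, -0.2]
opening: 0.0599
```

View pics/top10c.png

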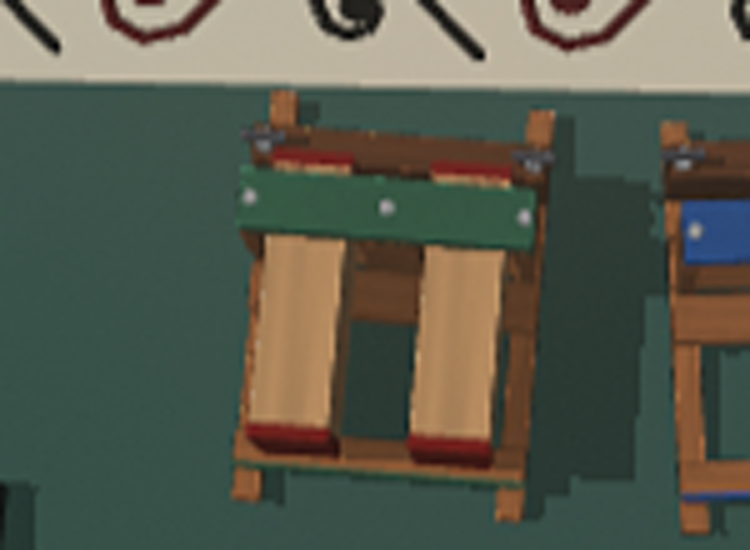

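View pics/scene10c.png

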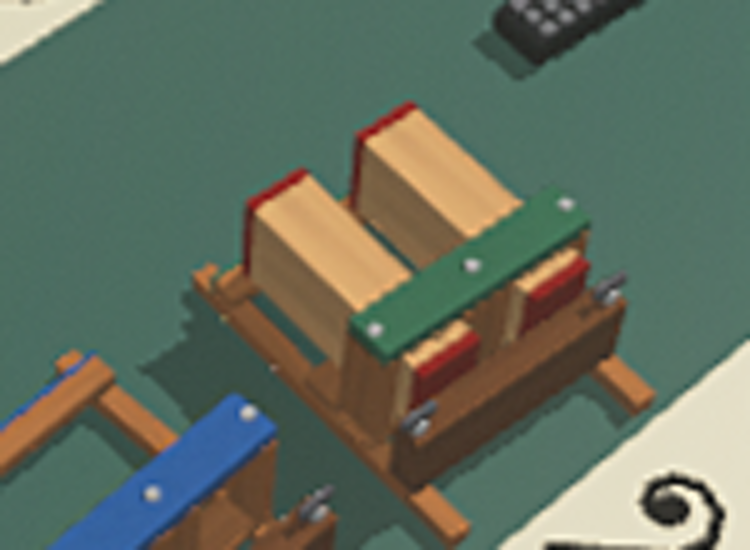

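Both blanks lie straight in the green rack's lanes under the bar. Their red ends reach the batten at (315,160) and (470,172) in the top crop, and the tails are level. The bystanders look unmoved in view, and the hand is free.

```bash
python3 - <<'E'
from h import *
for t in("phone","comb","gourd"): print(t,[(round(d['conf'],2),np.round(d['position'],3).tolist()) for d in bot.look_for("top",t)][:1])
print(bot.sense()['time']); print(bot.close_job())
E
```

```text
phone [(0.76, [0.545, 0.416, 0.023])]
comb []
gourd [(0.9, [0.67, -0.38, 0.085])]
41.825
the job is handed in; nothing more can be done
None
```

Both blanks are on the green (dry) rack, pressed home against its end stop, and the job was handed in at about 42 s of the 72 s allowed.

| Blank | Load felt when held still | Approx. weight | Lane | Final push at the wrist |
|---|---|---|---|---|
| A | about 2.6–2.9 N | 270 g | left | 11–12 N |
| B | about 2.6–3.0 N | 290 g | right | 11–12 N |

- **Sorting:** both loads are well under the 420 g limit of about 4.1 N, even allowing for 0.2–0.3 N of drift in the force reading.
- **Placing:** both blanks slid in under the bar with no noticeable side force. Wrist force dropped to zero after each release. The last pictures show them straight and level with each other, with their ends at the end stop. I could not measure the gap to the stop more finely than about 1 mm.
- **Other objects:** the phone and gourd were found within about 4 mm of their first positions. The network did not find the comb in the last top picture. I did not check it any other way, but the arm never worked near it.

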